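# Load the dose carousel for the round

### The job

Load the dose carousel for the round: each vial on the mat goes through the window in the cover into the compartment with its place's number, the first to fourth places from the left (one to four pips) belonging to the compartments that come under the window one to four clicks clockwise from the closed position. Turn the knob click by click to bring each compartment up, lower each glass vial into the window before letting go of it, leave the compartments of empty places empty, and at the end turn the carousel back so that its plug closes the window. Leave the other things on the worktop where they are.

Things in the scene. Friction and masses are not known exactly. Their poses are not given: they have to be found in the camera images.
- turret (a joint): angle (rad) of the turret and its knob. 0 = closed (plugged sector under the window); grows clockwise seen from above to 5.24; stops lie just past both ends. A spring detent holds it at each multiple of 1.047 (one click, 60 degrees): about 0.25 N m to leave a click, and from half way it snaps on to the next. At k*1.047 compartment k (1 to 5) is under the window.
- carousel: the carousel's housing: a white round drum, 280 mm across, fixed to the worktop, with a clear cover 4 mm thick whose top is 85 mm high. Origin on the turret's axis at worktop height; -x points from the axis to the middle of the window, z up. 1 to 5 raised pips round the knob show where its nose points when that compartment is under the window; no pips: closed.
- axis (a point): point on the turret's upright axis in the middle of the knob's bar, 109 mm above the worktop; axes as carousel. The bar is black, 52 mm long, 14 mm thick, from 92 to 126 mm height, on a disc of radius 24 mm (87 to 92 mm height); pinch it across its 14 mm and turn about this point.
- nose (a point): tip of the white nose on the knob, 41 mm from the axis, at 94 mm height; the knob's bar lies along the line from the axis to it. It points to the middle of the window when closed.
- window (a point): centre of the loading window at the cover's top (85 mm height), 87.5 mm from the axis; axes as carousel, so x is the radial direction. The window is a sector-shaped hole from 43 to 132 mm radius (89 mm long radially), 54 degrees wide: 79 mm at its centre, 54 mm at 60 mm radius. In the closed position a white plug lies under it, from 72 to 78 mm height.
- wall_1 (a point): frame that turns with the turret, on its axis at the height of the compartment floor (26 mm): x runs outward along the radial wall between the plugged sector and compartment 1; y points from that wall into compartment 1; z up. A compartment is a 60 degree sector from 28 to 136 mm radius between walls 3 mm thick whose tops are 78 mm high.
- wall_2 (a point): frame that turns with the turret, on its axis at the height of the compartment floor (26 mm): x runs outward along the radial wall between compartment 1 and compartment 2; y points from that wall into compartment 2; z up.
- wall_3 (a point): frame that turns with the turret, on its axis at the height of the compartment floor (26 mm): x runs outward along the radial wall between compartment 2 and compartment 3; y points from that wall into compartment 3; z up.
- wall_4 (a point): frame that turns with the turret, on its axis at the height of the compartment floor (26 mm): x runs outward along the radial wall between compartment 3 and compartment 4; y points from that wall into compartment 4; z up.
- wall_5 (a point): frame that turns with the turret, on its axis at the height of the compartment floor (26 mm): x runs outward along the radial wall between compartment 4 and compartment 5; y points from that wall into compartment 5; z up.
- vial_1: glass vial with a crimped cap, 24 mm across, 48 mm tall (cap about 19 mm across, top 11 mm), 22 g, standing at the start on the mat's first (leftmost, one pip) place; goes into compartment 1. Origin at the centre of its underside, z along its axis to the cap. May be absent.
- vial_2: glass vial with a crimped cap, 24 mm across, 48 mm tall (cap about 19 mm across, top 11 mm), 22 g, standing at the start on the mat's second (two pips) place; goes into compartment 2. Origin at the centre of its underside, z along its axis to the cap. May be absent.
- vial_3: glass vial with a crimped cap, 24 mm across, 48 mm tall (cap about 19 mm across, top 11 mm), 22 g, standing at the start on the mat's third (three pips) place; goes into compartment 3. Origin at the centre of its underside, z along its axis to the cap. May be absent.
- vial_4: glass vial with a crimped cap, 22 mm across, 52 mm tall (cap about 19 mm across, top 11 mm), 22 g, standing at the start on the mat's fourth (rightmost, four pips) place; goes into compartment 4. Origin at the centre of its underside, z along its axis to the cap. May be absent.
- mat: dark flat mat, 85x290x2 mm, fixed to the worktop; origin at the centre of its underside, y along its length to the left. Four ringed places 70 mm apart along y, at y = +105, +35, -35, -105 mm and x = 6 mm, with one to four white pips in front of them from left to right.
- pill_bottle: amber medicine bottle with screw cap, 45 mm wide, 72 mm tall, standing to the right of the mat; origin at the centre of its underside. Not part of the job.
- marker: capped pen lying on the worktop, 135 mm long, 17 mm thick, left of the carousel; origin under its middle. Not part of the job.
- clip_a: small binder clip lying on its side, 43x25x20 mm, left of the carousel; origin under its middle. Not part of the job.

How it is judged:
On the way:
1. every vial that is there lies or stands inside its own compartment (y of vial_1 in the frame of wall_1 above 0 m and y of vial_1 in the frame of wall_2 below 0 m and horizontal distance between each of vial_1, vial_2, vial_3, vial_4 and axis below 0.14 m and height (world z) of vial_1 between 0.015 and 0.075 m and y of vial_2 in the frame of wall_2 above 0 m and y of vial_2 in the frame of wall_3 below 0 m and height (world z) of vial_2 between 0.015 and 0.075 m and y of vial_3 in the frame of wall_3 above 0 m and y of vial_3 in the frame of wall_4 below 0 m and height (world z) of vial_3 between 0.015 and 0.075 m and y of vial_4 in the frame of wall_4 above 0 m and y of vial_4 in the frame of wall_5 below 0 m and height (world z) of vial_4 between 0.015 and 0.075 m), for 0.2 s.
At the end, for the whole second after the job is handed in: every vial that is there is below the cover in the compartment of its number (its origin between that compartment's two walls, within 140 mm of the axis and 15 to 75 mm above the worktop), and the turret rests within 0.12 rad of closed (all of step 1 and value of joint turret between -0.14 and 0.12 rad and velocity of joint turret between -0.05 and 0.05 rad/s); the robot touches nothing.
It fails at once if the amber medicine bottle with screw cap is moved more than 30 mm (distance of pill_bottle from where it was at the start of the episode above 0.03 m).
It fails at once if the capped pen lying on the worktop is moved more than 30 mm (distance of marker from where it was at the start of the episode above 0.03 m).
It fails at once if the small binder clip lying on its side is moved more than 30 mm (distance of clip_a from where it was at the start of the episode above 0.03 m).
It fails at once if a vial is let fall from above the cover ((height (world z) of vial_1 above 0.09 m and contact force between vial_1 and anything else below 0.01 N) or (height (world z) of vial_2 above 0.09 m and contact force between vial_2 and anything else below 0.01 N) or (height (world z) of vial_3 above 0.09 m and contact force between vial_3 and anything else below 0.01 N) or (height (world z) of vial_4 above 0.09 m and contact force between vial_4 and anything else below 0.01 N)).
Of vial_1, vial_2, vial_3, vial_4 only 3 to 4 are there at a start; the rules pass over those that are not, and their reading is None.
At some moment in a run one of vial_1, vial_2, vial_3, vial_4 may be knocked a few centimetres aside while the robot is not near it.
It also fails if it takes over 210 s, if anything falls off the work surface, if the arm or the gripper's body presses on something with over 40 N, if the wrist force passes 120 N, or if a joint passes its speed limit or range.

### The arm

A 6-joint arm with a two-finger parallel gripper is mounted at the origin on a cart in front of the work surface, level with it; the furniture and walls round the work are solid. World frame = base frame: x ahead of the robot, y to its left, z up, the work surface at z = 0. Lengths are in m, angles in rad, forces in N, time in s.
With the tool pointing down it reaches from about 0.375 to 0.9 m from the base axis. Payload 3.1 kg.
Tool frame: the origin (TCP) lies midway between the tips of the shut fingers; the grasp point (between the pads) lies manip.hold_point_z behind it (manip.hold_point_z is the distance from the TCP to the grasp point, in m); z points along the fingers, y is the direction in which the jaws open and shut (so a half turn about z gives the same grasp; the last joint's range is limited). The gripper opens to 85 mm and grips with 20 to 120 N. Pads are 22 mm wide; open, the fingers measure 114 mm over their backs; the gripper's body (76 mm by 85 mm) begins 54 mm behind the grasp point. The pads swing forward as they close: fully open they stand 13 mm farther back than shut.
Start: joints at [1.079, 0.527, 1.433, -0, 1.181, -0.178], TCP at [0.192, 0.595, 0.231] pointing down, gripper open.
Joint ranges: [-3.08, 3.08], [-0.75, 2.2], [0.22, 2.44], [-1.43, 4.57], [0, 2.65], [-2.85, 2.85]. Speed limits (rad/s): [2.79, 2.79, 3.14, 3.14, 3.14, 3.14].

### API

Orientations are given as a unit quaternion [x, y, z, w].
In Python, from station import manip, snapshot, workorder, models gives the robot as it stands.
- The arm moves only by the tool jog_arm, never from a script. Its argument "commands" is a list of rows, each a list of 5 numbers: the opening in per cent of the stroke, from 0 (shut) to 100 (fully open), then the shift along the world's x, y, z in cm, then the turn about the world's z in rad. A call has 1 to 8 rows; each row shifts and turns the pose as measured when the row begins; what a row does not reach is not made up. A row lasts 1/12 s, in which the tool goes at most 41.7 mm and 7.16 degrees, less where a joint would pass 70% of its speed; a pose out of reach is approached as far as the arm can. A call with a gripper value outside its range is refused whole. The fingers move at their own pace and stop on an object; "squeeze" is the grip in N (left out, the last holds). Time passes only in rows, so rows that do not move let the fingers close. It gives the time, the measured TCP pose, the force and the opening at its end, in the units of the state.
- manip.sense(): the state, without advancing time (a new reading comes with each control period).
- snapshot(name): name is "scene" or "top" or "wrist"; returns a dict with "image" (480x640x3 uint8, red, green, blue), "intrinsics" (3x3 intrinsics, pixels), "extrinsics" (4x4, takes a point from camera to world coordinates); the wrist camera has in their place "hand_eye" (4x4, takes a point from camera to tool coordinates, whose origin is the TCP and whose axes are the flange's). Camera axes: x right, y down, z forward; pixel columns grow to the right and rows downward; lengths in m; the calibration is good to about 2 mm. A picture is of the moment at which its call begins: read the wrist's pose just before it. There is no depth.
- workorder.sign_off(): hands the job in, once; it reports no verdict.
Trained networks look in a picture, given as the dict that the camera call returned (one of the last four; its "shot" number tells which), for a name from the list of things; names that differ only in an ending like _2 or _b are one class to them, and where a whole thing is asked for, a point or a joint stands for the part that bears it (a point fixed in the world has none). Each returns a list of dicts, best first, with "score" (0 to 1); they miss things now and then, are a little off and sometimes report something else, mostly with a low value. They report only what shows in the picture. A call takes as long as a camera call.
- models.find_in(picture, name): "centre" ([x, y, z] in m, in world coordinates, good to about 4 mm: the middle of the surface that is visible of it).
- models.pinpoint(picture, name): "centre" ([x, y, z] in m, in world coordinates, good to about 4 mm: a listed point, or the origin of a listed thing).
The state is a dict: "t": time; "q": joint angles; "qd": joint speeds; "tau": joint torques, N m; "tcp_pos": TCP position; "tool_rot": TCP orientation; "force": force on the tool from outside, world axes, zero at the start; "ft_torque": the same for the moment, N m; "finger_gap": opening from 0.0 (shut) to 1.0 (fully open).
Only numpy, scipy, OpenCV 4.12 (cv2) and the standard library are available. Lean on these libraries where they do the work, as an engineer would, in place of code of your own. Each camera call takes 0.05 s, during which the arm holds its last target. There are 200 camera calls.

## Working session

There is one attempt and no reset: what is moved stays moved. The work goes in short steps, Python scripts to look and compute and a tool call to move; the robot and the scene stay as the last step left them, time stands still between calls to the robot, and variables do not carry over. Pictures are saved under pics/ and viewed, about 12 in all and at most 16, crops included, and the job is handed in when it is done.

Besides the shell and the picture viewer there is one more tool, called after ">>>" as name(argument=value, ...) on one line, values as JSON. jog_arm: Moves the arm, as the interface text tells. Its arguments: {"type":"object","properties":{"commands":{"type":"array","items":{"type":"array","items":{"type":"number"}}},"squeeze":{"type":"number"}},"required":["commands"]}

```bash
mkdir -p pics; ls
cat > h.py <<'E'
import numpy as np, cv2
from station import manip, snapshot, workorder, models
def save(s,n): cv2.imwrite(f'pics/{n}.png', s['image'][:,:,::-1])
def st():
    s=manip.sense(); print('t',round(s['t'],2),'tcp',np.round(s['tcp_pos'],4),'q',np.round(s['tool_rot'],3),'F',np.round(s['force'],1),'gap',round(s['finger_gap'],3)); return s
def show(p,names,f='pinpoint'):
    for n in names:
        print(f,n,[(np.round(d['centre'],4).tolist(),round(d['score'],2)) for d in getattr(models,f)(p,n)][:5])
E
python3 - <<'E'
from h import *
s=st(); print(manip.hold_point_z, s['q'])
a=snapshot('scene'); save(a,'scene0'); 
b=snapshot('top'); save(b,'top0')
for p in (a,b):
    show(p,['axis','nose','window','vial_1','vial_4','mat','carousel','pill_bottle','marker','clip_a'])
E
```

```text
pics
t 0.0 tcp [0.192  0.594  0.2304] q [ 0.156  0.988 -0.001 -0.   ] F [-1.2 -0.1  0.4] gap 0.998
0.0187 [ 1.07946910e+00  5.28436535e-01  1.43390289e+00 -2.62004232e-05
  1.18138011e+00 -1.78523353e-01]
pinpoint axis [([0.5719, 0.2932, 0.1142], 0.87)]
pinpoint nose [([0.5502, 0.2597, 0.0931], 0.86), ([0.5708, 0.2897, 0.0229], 0.5)]
pinpoint window [([0.4799, 0.2917, 0.0841], 0.88)]
pinpoint vial_1 [([0.4239, -0.173, 0.0023], 0.6), ([0.4275, -0.2394, 0.0009], 0.58), ([0.435, -0.1021, -0.0003], 0.55), ([0.4466, -0.0323, 0.0053], 0.45)]
pinpoint vial_4 [([0.4239, -0.173, 0.0023], 0.6), ([0.4275, -0.2394, 0.0009], 0.58), ([0.435, -0.1021, -0.0003], 0.55), ([0.4466, -0.0323, 0.0053], 0.45)]
pinpoint mat [([0.4817, 0.2875, 0.0872], 0.68), ([0.427, -0.1366, 0.002], 0.57), ([0.4371, -0.1005, 0.0012], 0.31)]
pinpoint carousel [([0.5704, 0.2938, -0.0017], 0.82)]
pinpoint pill_bottle []
pinpoint marker [([0.449, 0.5523, -0.002], 0.62)]
pinpoint clip_a [([0.5222, 0.5123, -0.003], 0.54)]
pinpoint axis [([0.5717, 0.2924, 0.1107], 0.73)]
pinpoint nose [([0.552, 0.2577, 0.0909], 0.61)]
pinpoint window [([0.4882, 0.2921, 0.0855], 0.55)]
pinpoint vial_1 [([0.4274, -0.2439, 0.0011], 0.57), ([0.4498, -0.0258, 0.0002], 0.56), ([0.4364, -0.0964, 0.0008], 0.48), ([0.4249, -0.1723, 0.002], 0.39)]
pinpoint vial_4 [([0.4274, -0.2439, 0.0011], 0.57), ([0.4498, -0.0258, 0.0002], 0.56), ([0.4364, -0.0964, 0.0008], 0.48), ([0.4249, -0.1723, 0.002], 0.39)]
pinpoint mat [([0.4291, -0.1373, 0.0033], 0.84)]
pinpoint carousel [([0.5744, 0.2903, -0.001], 0.92), ([0.4291, -0.2428, 0.0008], 0.63)]
pinpoint pill_bottle [([0.4788, -0.4758, -0.0009], 0.53)]
pinpoint marker [([0.4488, 0.5527, 0.0037], 0.46)]
pinpoint clip_a [([0.5219, 0.5097, -0.0006], 0.57)]
```

View pics/top0.png

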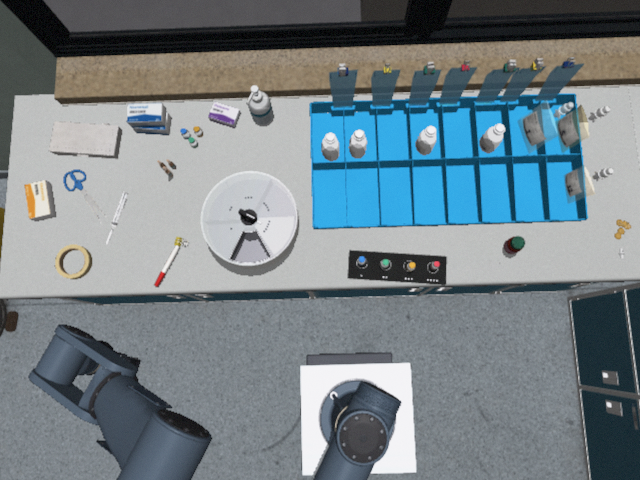

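View pics/scene0.png

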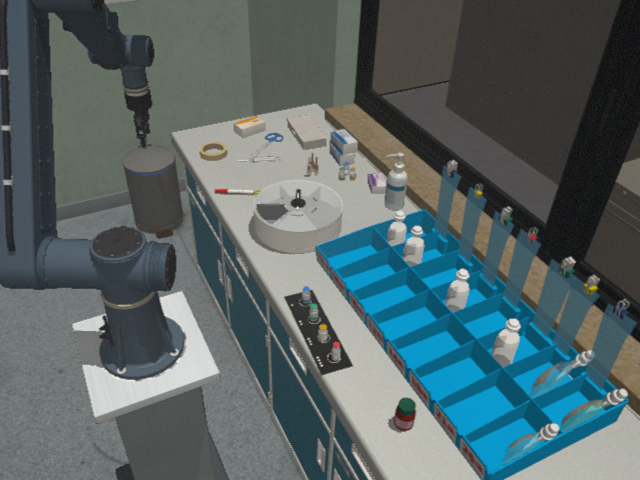

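Run:
```python
import cv2
a=cv2.imread('pics/top0.png'); cv2.imwrite('pics/crop0.png',cv2.resize(a[165:270,195:305],None,fx=5.5,fy=5.5,interpolation=cv2.INTER_CUBIC))
```

```text
(no output)
```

View pics/crop0.png

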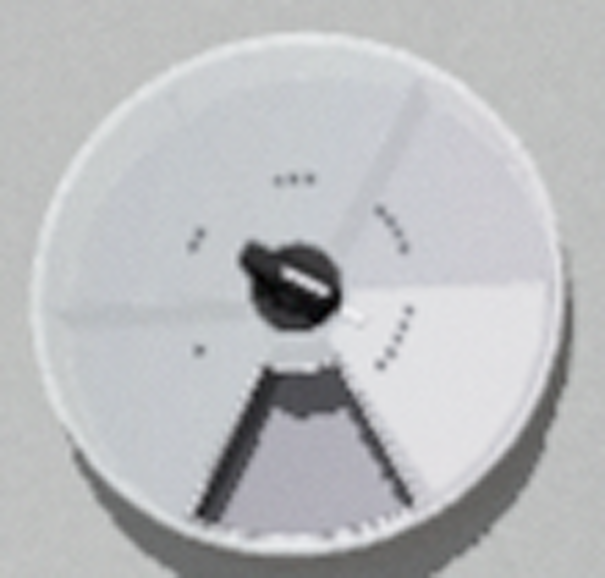

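>>> jog_arm(commands=[[100, 2.5, -2.0, 0, -0.12], [100, 2.5, -2.0, 0, -0.12], [100, 2.5, -2.0, 0, -0.12], [100, 2.5, -2.0, 0, -0.12], [100, 2.5, -2.0, 0, -0.12], [100, 2.5, -2.0, 0, -0.12], [100, 2.5, -2.0, 0, -0.12], [100, 2.5, -2.0, 0, -0.12]], squeeze=60)

```text
t: 1.77
tcp_pos: [0.3932, 0.4327, 0.232]
tool_rot: [0.606, 0.795, 0.003, 0.0]
force: [0.4, 0.9, 0.2]
finger_gap: 0.994
```

>>> jog_arm(commands=[[100, 2.5, -2.0, 0, -0.12], [100, 2.5, -2.0, 0, -0.12], [100, 2.5, -2.0, 0, -0.12], [100, 2.5, -2.0, 0, -0.12], [100, 2.5, -2.0, 0, -0.12], [100, 2.5, -2.0, 0, -0.12], [100, 2.5, -2.0, 0, -0.12], [100, 0, 0, 0, 0]])

```text
t: 2.43
tcp_pos: [0.5819, 0.2802, 0.233]
tool_rot: [0.888, 0.46, 0.005, 0.003]
force: [0.7, 1.2, 0.0]
finger_gap: 1.006
```

```bash
cat >> h.py <<'E'
from scipy.spatial.transform import Rotation as R
def jaw(s):
    y=R.from_quat(s['tool_rot']).as_matrix()[:,1]; return np.degrees(np.arctan2(y[1],y[0]))
def wrist(names,n=None):
    s=st(); p=snapshot('wrist'); print('jaw deg',round(jaw(s),2))
    if n: save(p,n)
    show(p,names); return s,p
E
python3 - <<'E'
from h import *
wrist(['axis','nose','window'],'w1')
E
```

```text
t 2.43 tcp [0.5819 0.2802 0.233 ] q [0.888 0.46  0.005 0.003] F [0.7 1.2 0. ] gap 1.006
jaw deg -35.26
pinpoint axis [([0.5737, 0.2907, 0.1107], 0.69)]
pinpoint nose [([0.5525, 0.257, 0.0921], 0.67)]
pinpoint window [([0.4836, 0.2917, 0.078], 0.62)]
```

View pics/w1.png

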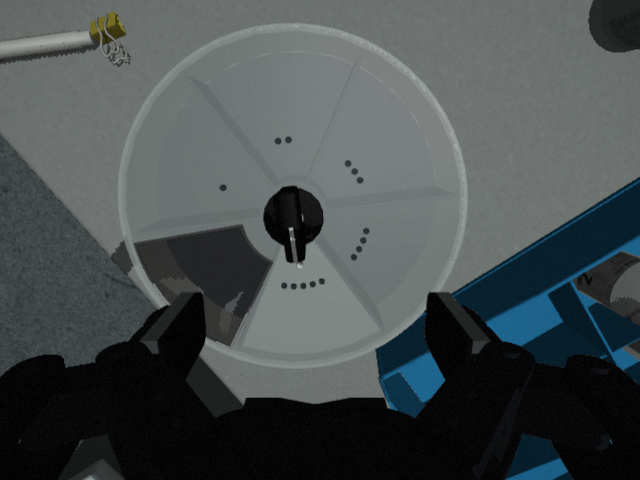

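>>> jog_arm(commands=[[100, -0.95, 1.2, -2.5, 0.06], [100, 0, 0, -3.5, 0], [100, 0, 0, -3.5, 0], [100, 0, 0, -3, 0], [100, 0, 0, -0.8, 0], [0, 0, 0, 0, 0], [0, 0, 0, 0, 0], [0, 0, 0, 0, 0]], squeeze=60)

```text
t: 3.3
tcp_pos: [0.5586, 0.3073, 0.1018]
tool_rot: [0.866, 0.5, 0.007, 0.001]
force: [0.3, -0.5, 0.4]
finger_gap: 0.605
```

>>> jog_arm(commands=[[0, 0, 0, 0, 0], [0, 0, 0, 0, 0], [0, 0, 0, 0, 0], [0, 0, 0, 0, 0]])

```text
t: 3.63
tcp_pos: [0.576, 0.2994, 0.1084]
tool_rot: [0.864, 0.503, 0.02, 0.014]
force: [-3.7, 7.9, -16.2]
finger_gap: 0.146
```

>>> jog_arm(commands=[[45, 0, 0, 0, 0], [45, 0, 0, 0, 0], [45, 0, 0, 0, 0], [45, 0, 0, 0, 0], [45, 0, 0, 0, 0]])

```text
t: 4.05
tcp_pos: [0.5788, 0.301, 0.1149]
tool_rot: [0.864, 0.503, 0.025, 0.016]
force: [0.3, 1.1, -0.6]
finger_gap: 0.451
```

Run:
```python
from h import *
s,p=wrist(['axis','nose','window'],'w2')
```

```text
t 4.05 tcp [0.5788 0.301  0.1149] q [0.864 0.503 0.025 0.016] F [ 0.3  1.1 -0.6] gap 0.451
jaw deg -29.55
pinpoint axis [([0.5739, 0.29, 0.1085], 0.81)]
pinpoint nose []
pinpoint window []
```

>>> jog_arm(commands=[[45, -0.3, -0.5, -0.5, 0], [45, 0, 0, 0, 0], [45, 0, 0, 0, 0]])

```text
t: 4.5
tcp_pos: [0.5748, 0.2953, 0.1084]
tool_rot: [0.863, 0.504, 0.024, 0.015]
force: [-0.4, -0.1, 0.2]
finger_gap: 0.448
```

>>> jog_arm(commands=[[45, 0, 0, 0, 0], [45, 0, 0, 0, 0], [45, 0, 0, 0, 0]])

```text
t: 4.75
tcp_pos: [0.5743, 0.2948, 0.1077]
tool_rot: [0.864, 0.503, 0.023, 0.015]
force: [0.0, -0.7, -0.2]
finger_gap: 0.447
```

>>> jog_arm(commands=[[45, -0.1, -0.25, -0.7, 0], [45, 0, 0, 0, 0], [45, 0, 0, 0, 0], [0, 0, 0, 0, 0], [0, 0, 0, 0, 0], [0, 0, 0, 0, 0], [0, 0, 0, 0, 0], [0, 0, 0, 0, 0]], squeeze=40)

```text
t: 5.42
tcp_pos: [0.5723, 0.2925, 0.0997]
tool_rot: [0.864, 0.503, 0.022, 0.014]
force: [1.5, 0.3, 0.4]
finger_gap: 0.162
```

>>> jog_arm(commands=[[0, 0, 0, 0, 0.125], [0, 0, 0, 0, 0.125], [0, 0, 0, 0, 0.125], [0, 0, 0, 0, 0.125], [0, 0, 0, 0, 0.125], [0, 0, 0, 0, 0.125], [0, 0, 0, 0, 0.125], [0, 0, 0, 0, 0.12]])

```text
t: 6.08
tcp_pos: [0.5726, 0.2932, 0.0997]
tool_rot: [0.514, 0.857, 0.026, -0.001]
force: [1.3, 2.6, 0.4]
finger_gap: 0.162
```

Run:
```python
from h import *
print(jaw(st()))
```

```text
t 6.08 tcp [0.5726 0.2932 0.0997] q [ 0.514  0.857  0.026 -0.001] F [1.3 2.6 0.4] gap 0.162
28.02706013731631
```

>>> jog_arm(commands=[[0, 0, 0, 0, 0.03], [50, 0, 0, 0, 0], [50, 0, 0, 0, 0], [50, 0, 0, 0, 0], [50, 0, 0, 2.5, 0], [60, 0, 0, 3, 0], [80, -0.5, -2, 2, -0.12], [100, -1.1, -3.8, 0.5, -0.12]])

```text
t: 6.75
tcp_pos: [0.5581, 0.2382, 0.1794]
tool_rot: [0.602, 0.798, 0.027, 0.002]
force: [0.4, -1.5, 0.7]
finger_gap: 0.865
```

>>> jog_arm(commands=[[100, -1.1, -3.8, 0.5, -0.12], [100, -1.1, -3.8, 0.5, -0.12], [100, -1.1, -3.8, 0.5, 0], [100, -1.1, -3.8, 0.5, 0], [100, -1.1, -3.8, 0.5, 0], [100, -1.1, -3.8, 0.5, 0], [100, -1.1, -3.8, 0.5, 0], [100, -1.1, -3.8, 0.5, 0]])

```text
t: 7.42
tcp_pos: [0.4671, -0.0756, 0.2257]
tool_rot: [0.698, 0.716, 0.03, 0.012]
force: [1.3, -0.7, 0.5]
finger_gap: 0.993
```

>>> jog_arm(commands=[[100, -1.1, -3.8, 0.5, 0], [100, -1.1, -3.8, 0.5, 0], [100, -1.0, -3.0, 0.2, 0], [100, -1.0, -2.0, 0, 0], [100, 0, -1.0, 0, 0], [100, 0, 0, 0, 0], [100, 0, 0, 0, 0]])

```text
t: 8.0
tcp_pos: [0.422, -0.2276, 0.2421]
tool_rot: [0.704, 0.71, 0.029, 0.02]
force: [0.0, 0.9, -0.0]
finger_gap: 0.998
```

Run:
```python
from h import *
wrist(['vial_1','mat'],'w3')
p=snapshot('top'); show(p,['axis','nose','vial_1'])
```

```text
t 8.0 tcp [ 0.422  -0.2276  0.2421] q [0.704 0.71  0.029 0.02 ] F [ 0.   0.9 -0. ] gap 0.998
jaw deg 0.45
pinpoint vial_1 [([0.4339, -0.1004, 0.0004], 0.79), ([0.4257, -0.1745, -0.0006], 0.79), ([0.4261, -0.2403, 0.0031], 0.7)]
pinpoint mat [([0.4233, -0.1369, -0.0014], 0.92)]
pinpoint axis [([0.5722, 0.2939, 0.1121], 0.96)]
pinpoint nose [([0.59, 0.2587, 0.0881], 0.97)]
pinpoint vial_1 [([0.446, -0.0263, -0.0025], 0.64), ([0.4381, -0.0993, 0.0021], 0.44), ([0.4249, -0.1747, -0.0004], 0.39)]
```

View pics/w3.png

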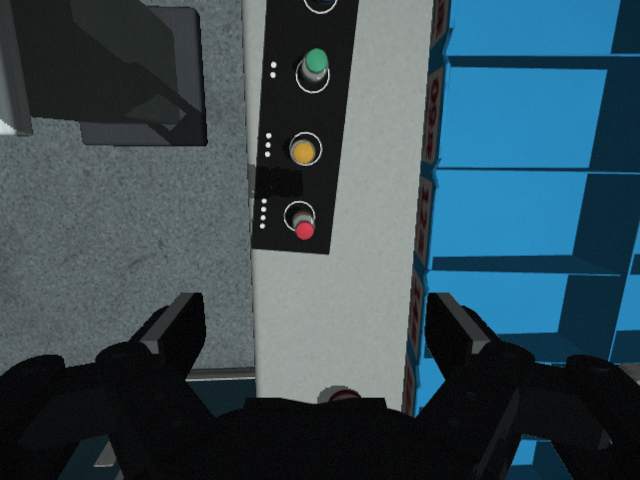

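>>> jog_arm(commands=[[100, 0.3, -0.6, -3, 0], [100, 0.2, -0.4, -3.5, 0], [100, 0, 0, -3.5, 0], [100, 0, 0, -2, 0], [100, 0, 0, 0, 0], [100, 0, 0, 0, 0]], squeeze=30)

```text
t: 8.85
tcp_pos: [0.4317, -0.2353, 0.1208]
tool_rot: [0.7, 0.713, 0.029, 0.025]
force: [0.8, -0.4, 0.2]
finger_gap: 1.0
```

Run:
```python
from h import *
wrist(['vial_1'],'w4')
```

```text
t 8.85 tcp [ 0.4317 -0.2353  0.1208] q [0.7   0.713 0.029 0.025] F [ 0.8 -0.4  0.2] gap 1.0
jaw deg 1.08
pinpoint vial_1 [([0.423, -0.1729, 0.0011], 0.78), ([0.4345, -0.1017, -0.0008], 0.64), ([0.4238, -0.2421, 0.0004], 0.64)]
```

View pics/w4.png

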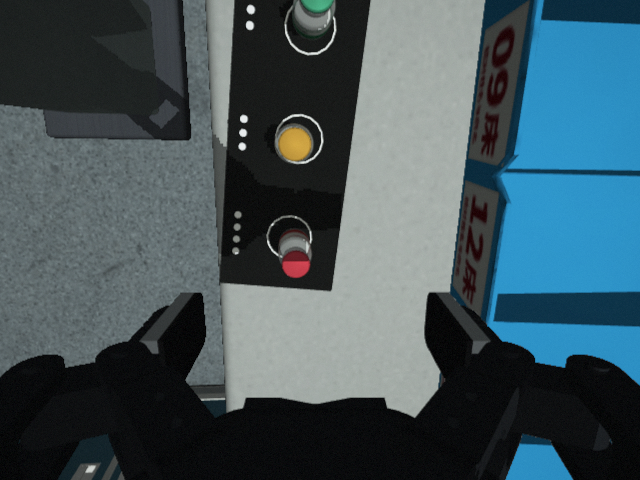

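>>> jog_arm(commands=[[100, -0.2, -0.3, -3, 0], [100, -0.1, -0.2, -3, 0], [100, 0, 0, -2.5, 0], [100, 0, 0, -1.2, 0], [100, 0, 0, 0, 0], [100, 0, 0, 0, 0]])

```text
t: 9.45
tcp_pos: [0.4382, -0.2481, 0.0329]
tool_rot: [0.698, 0.714, 0.03, 0.041]
force: [0.2, 0.2, 0.1]
finger_gap: 0.997
```

>>> jog_arm(commands=[[100, -0.3, 0.2, -0.4, 0], [100, -0.3, 0.2, -0.5, 0], [100, -0.2, 0.1, -0.5, 0], [100, 0, 0, -0.2, 0], [100, 0, 0, 0, 0], [100, 0, 0, 0, 0]])

```text
t: 9.95
tcp_pos: [0.4326, -0.2451, 0.0215]
tool_rot: [0.698, 0.714, 0.03, 0.047]
force: [0.6, -0.0, 0.2]
finger_gap: 1.001
```

Run:
```python
from h import *
s,p=wrist(['vial_1'],'w5')
R_=R.from_quat(s['tool_rot']).as_matrix(); print(R_[:,2])
```

```text
t 9.95 tcp [ 0.4326 -0.2451  0.0215] q [0.698 0.714 0.03  0.047] F [ 0.6 -0.   0.2] gap 1.001
jaw deg 1.42
pinpoint vial_1 [([0.4226, -0.1716, -0.0011], 0.71), ([0.4237, -0.2402, 0.0021], 0.57)]
[ 0.10918934 -0.02346763 -0.99374391]
```

View pics/w5.png

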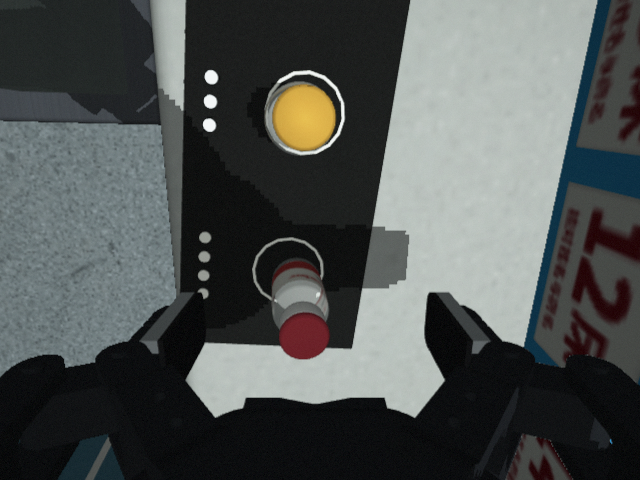

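>>> jog_arm(commands=[[100, -0.4, 0.3, -0.5, 0], [100, -0.3, 0.2, -0.4, 0], [100, 0, 0, 0, 0], [100, 0, 0, 0, 0]])

```text
t: 10.38
tcp_pos: [0.4252, -0.2399, 0.0118]
tool_rot: [0.698, 0.714, 0.03, 0.048]
force: [-0.3, -0.1, -0.1]
finger_gap: 1.0
```

>>> jog_arm(commands=[[0, 0, 0, 0, 0], [0, 0, 0, 0, 0], [0, 0, 0, 0, 0], [0, 0, 0, 0, 0], [0, 0, 0, 0, 0], [0, 0, 0, 0, 0], [0, 0, 0, 0, 0], [0, 0, 0, 0, 0]])

```text
t: 11.05
tcp_pos: [0.4254, -0.2401, 0.0117]
tool_rot: [0.698, 0.714, 0.03, 0.048]
force: [-0.1, -0.7, -0.4]
finger_gap: 0.245
```

>>> jog_arm(commands=[[0, 0, 0, 0.5, 0], [0, 0, 0, 1.5, 0], [0, 0, 0, 2, 0], [0, 0, 0, 2.5, 0], [0, 0, 0, 2.5, 0], [0, 0, 0, 2.5, 0], [0, 0, 0, 1, 0], [0, 0, 0, 0, 0]])

```text
t: 11.72
tcp_pos: [0.4232, -0.2387, 0.1427]
tool_rot: [0.698, 0.714, 0.029, 0.046]
force: [0.1, -0.3, -0.5]
finger_gap: 0.249
```

```bash
cat >> h.py <<'E'
def tilt(s): return np.round(R.from_quat(s['tool_rot']).as_matrix()[:2,2],3)
E
python3 - <<'E'
from h import *
s=st(); print(tilt(s),jaw(s))
E
```

```text
t 11.72 tcp [ 0.4232 -0.2387  0.1427] q [0.698 0.714 0.029 0.046] F [ 0.1 -0.3 -0.5] gap 0.249
[ 0.106 -0.022] 1.3682642267581595
```

>>> jog_arm(commands=[[0, 0.2, 2, 0, 0], [0, 0.4, 3.3, 0, 0], [0, 0.4, 3.3, 0, 0], [0, 0.4, 3.3, 0, 0], [0, 0.4, 3.3, 0, 0], [0, 0.4, 3.3, 0, 0], [0, 0.4, 3.3, 0, 0], [0, 0.4, 3.3, 0, 0]])

```text
t: 12.38
tcp_pos: [0.4534, 0.0131, 0.1419]
tool_rot: [0.704, 0.708, 0.027, 0.05]
force: [0.3, -0.0, -0.1]
finger_gap: 0.248
```

>>> jog_arm(commands=[[0, 0.4, 3.3, 0, 0], [0, 0.4, 3.3, 0, 0], [0, 0.4, 3.3, 0, 0], [0, 0.4, 3.3, 0, 0], [0, 0.4, 3.3, 0, 0], [0, 0.4, 3.3, 0, 0], [0, 0.4, 3, 0, 0], [0, 0.3, 2, 0, 0]])

```text
t: 13.05
tcp_pos: [0.4783, 0.2761, 0.1357]
tool_rot: [0.703, 0.71, 0.023, 0.046]
force: [0.5, -0.0, -0.5]
finger_gap: 0.245
```

>>> jog_arm(commands=[[0, 0.3, 0.7, 0, 0], [0, 0, 0, 0, 0], [0, 0, 0, 0, 0]])

```text
t: 13.3
tcp_pos: [0.4803, 0.287, 0.1334]
tool_rot: [0.7, 0.712, 0.022, 0.046]
force: [-0.3, -0.8, 0.3]
finger_gap: 0.246
```

Run:
```python
from h import *
s,p=wrist(['axis','window','nose'],'w6'); print(tilt(s))
```

```text
t 13.3 tcp [0.4803 0.287  0.1334] q [0.7   0.712 0.022 0.046] F [-0.3 -0.8  0.3] gap 0.246
jaw deg 1.08
pinpoint axis [([0.5718, 0.2898, 0.1096], 0.77), ([0.4815, 0.2848, 0.126], 0.25)]
pinpoint window [([0.4843, 0.2904, 0.0809], 0.79)]
pinpoint nose [([0.5943, 0.2566, 0.0926], 0.57)]
[ 0.097 -0.032]
```

View pics/w6.png

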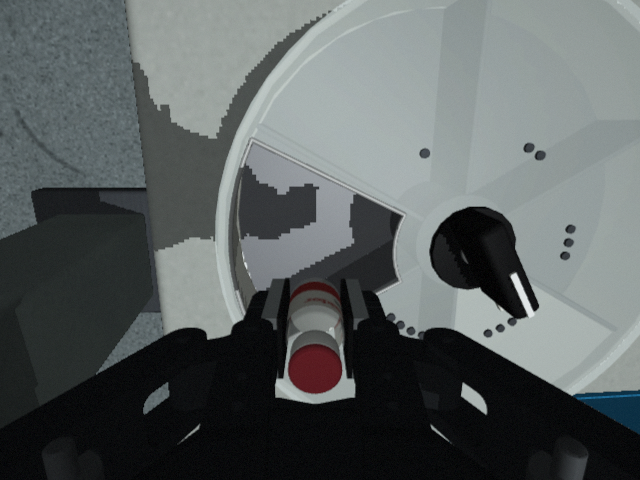

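>>> jog_arm(commands=[[0, 0.2, 0.2, -0.7, 0], [0, 0.1, 0.2, -1.5, 0], [0, 0, 0, -1.5, 0], [0, 0, 0, -1.5, 0], [0, 0, 0, -1.2, 0], [0, 0, 0, -0.6, 0], [0, 0, 0, 0, 0]])

```text
t: 14.08
tcp_pos: [0.4864, 0.2841, 0.0612]
tool_rot: [0.705, 0.708, 0.024, 0.047]
force: [0.7, -0.1, -0.8]
finger_gap: 0.251
```

>>> jog_arm(commands=[[0, -0.1, 0.4, -0.5, 0], [0, -0.1, 0.3, -0.6, 0], [0, 0, 0.2, -0.5, 0], [0, 0, 0, -0.2, 0], [0, 0, 0, 0, 0], [0, 0, 0, 0, 0]])

```text
t: 14.58
tcp_pos: [0.4862, 0.2941, 0.0444]
tool_rot: [0.705, 0.707, 0.026, 0.048]
force: [-0.2, -0.2, 0.2]
finger_gap: 0.247
```

>>> jog_arm(commands=[[0, 0, 0, -0.4, 0], [0, 0, 0, -0.1, 0], [0, 0, 0, 0, 0], [40, 0, 0, 0, 0], [40, 0, 0, 0, 0], [40, 0, 0, 0, 0], [40, 0, 0, 0, 0], [40, 0, 0, 0, 0]])

```text
t: 15.25
tcp_pos: [0.4912, 0.2961, 0.0449]
tool_rot: [0.704, 0.708, 0.031, 0.051]
force: [0.7, -0.8, 4.0]
finger_gap: 0.398
```

>>> jog_arm(commands=[[40, 0, 0, 0.5, 0], [40, 0, 0, 1, 0], [40, 0, 0, 1.5, 0], [40, 0, 0, 2, 0], [40, 0, 0, 2.5, 0], [40, 0, 0, 2.5, 0], [40, 0, 0, 1, 0], [40, 0, 0, 0, 0]])

```text
t: 15.92
tcp_pos: [0.4851, 0.2947, 0.1593]
tool_rot: [0.704, 0.708, 0.026, 0.048]
force: [0.3, -1.1, -0.2]
finger_gap: 0.4
```

Run:
```python
from h import *
s,p=wrist(['axis','vial_1','nose'],'w7'); print(tilt(s))
q=snapshot('top'); save(q,'top7'); show(q,['axis','nose','vial_1'])
```

```text
t 15.92 tcp [0.4851 0.2947 0.1593] q [0.704 0.708 0.026 0.048] F [ 0.3 -1.1 -0.2] gap 0.4
jaw deg 0.39
pinpoint axis []
pinpoint vial_1 [([0.4882, 0.2962, 0.0265], 0.94), ([0.5706, 0.2928, 0.0007], 0.5)]
pinpoint nose [([0.5963, 0.2594, 0.0912], 0.75)]
[ 0.104 -0.031]
pinpoint axis [([0.5713, 0.2925, 0.1081], 0.95)]
pinpoint nose [([0.5895, 0.2566, 0.0919], 0.72)]
pinpoint vial_1 [([0.4857, 0.2916, 0.0862], 0.72), ([0.4263, -0.1729, -0.0002], 0.63), ([0.4457, -0.0277, -0.0006], 0.59), ([0.4371, -0.0991, -0.0019], 0.44)]
```

View pics/w7.png

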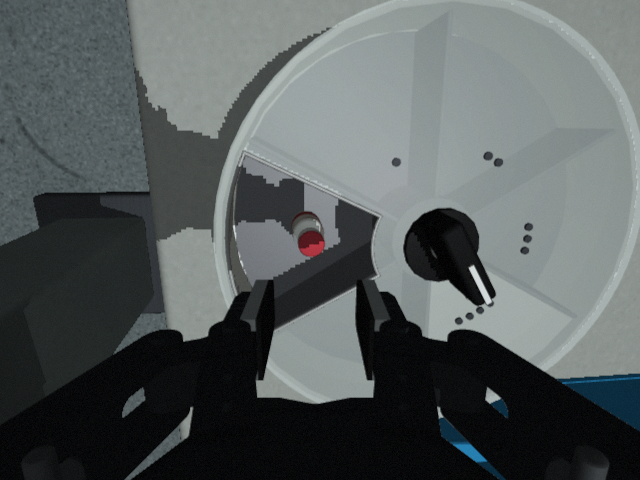

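>>> jog_arm(commands=[[60, 1, 0, 0, 0.1], [60, 2, 0, 0, 0.12], [60, 2, 0, 0, 0.12], [60, 1.7, 0, 0, 0.12], [60, 1, 0, 0, 0.06], [60, 0.5, 0, 0, 0], [60, 0, 0, 0, 0], [60, 0, 0, 0, 0]], squeeze=60)

```text
t: 16.98
tcp_pos: [0.5644, 0.2924, 0.148]
tool_rot: [0.49, 0.87, 0.028, 0.036]
force: [-0.9, 1.4, -0.0]
finger_gap: 0.6
```

Run:
```python
from h import *
s,p=wrist(['axis','nose']); print(tilt(s))
```

```text
t 16.98 tcp [0.5644 0.2924 0.148 ] q [0.49  0.87  0.028 0.036] F [-0.9  1.4 -0. ] gap 0.6
jaw deg 31.3
pinpoint axis [([0.5747, 0.2919, 0.107], 0.9)]
pinpoint nose [([0.5962, 0.2588, 0.0958], 0.71)]
[0.089 0.013]
```

>>> jog_arm(commands=[[60, 0.5, 0, -0.8, 0], [60, 0.3, 0, -1.4, 0], [60, 0, 0, -1.4, 0], [60, 0, 0, -0.7, 0], [60, 0, 0, -0.2, 0], [60, 0, 0, 0, 0], [60, 0, 0, 0, 0]])

```text
t: 17.72
tcp_pos: [0.5699, 0.2934, 0.0981]
tool_rot: [0.489, 0.871, 0.027, 0.035]
force: [-0.6, -0.0, 0.1]
finger_gap: 0.602
```

>>> jog_arm(commands=[[60, 0.35, -0.1, 0, 0], [60, 0, 0, 0, 0], [0, 0, 0, 0, 0], [0, 0, 0, 0, 0], [0, 0, 0, 0, 0], [0, 0, 0, 0, 0], [0, 0, 0, 0, 0], [0, 0, 0, 0, 0]])

```text
t: 18.38
tcp_pos: [0.5739, 0.2921, 0.1]
tool_rot: [0.489, 0.871, 0.026, 0.035]
force: [2.2, 1.3, 0.6]
finger_gap: 0.163
```

Run:
```python
from h import *
s=st(); print(tilt(s),jaw(s),s['ft_torque'])
```

```text
t 18.38 tcp [0.5739 0.2921 0.1   ] q [0.489 0.871 0.026 0.035] F [2.2 1.3 0.6] gap 0.163
[0.086 0.011] 31.47373323905611 [-0.42983539  0.76831463 -0.05269178]
```

>>> jog_arm(commands=[[0, 0, 0, 0, 0.125], [0, 0, 0, 0, 0.125], [0, 0, 0, 0, 0.125], [0, 0, 0, 0, 0.125], [0, 0, 0, 0, 0.125], [0, 0, 0, 0, 0.125], [0, 0, 0, 0, 0.125], [0, 0, 0, 0, 0.125]], squeeze=120)

```text
t: 19.05
tcp_pos: [0.5739, 0.2944, 0.1002]
tool_rot: [0.007, 0.999, 0.037, 0.019]
force: [-0.6, 3.2, -0.3]
finger_gap: 0.144
```

>>> jog_arm(commands=[[0, 0, 0, 0, 0], [0, 0, 0, 0, 0], [0, 0, 0, 0, 0], [0, 0, 0, 0, 0], [0, 0, 0, 0, 0], [0, 0, 0, 0, 0], [0, 0, 0, 0, 0], [0, 0, 0, 0, 0]])

```text
t: 19.72
tcp_pos: [0.5739, 0.2943, 0.1002]
tool_rot: [0.006, 0.999, 0.034, 0.021]
force: [0.8, 3.1, -0.2]
finger_gap: 0.141
```

Run:
```python
from h import *
s=st(); print(tilt(s),jaw(s),s['ft_torque'])
```

```text
t 19.72 tcp [0.5739 0.2943 0.1002] q [0.006 0.999 0.034 0.021] F [ 0.8  3.1 -0.2] gap 0.141
[0.041 0.067] 89.39310431175478 [-1.36717344  0.04217194  0.25799452]
```

>>> jog_arm(commands=[[50, 0, 0, 0, 0], [50, 0, 0, 0, 0], [50, 0, 0, 0, 0], [50, 0, 0, 0, 0], [50, 0, 0, 2, 0], [50, 0, 0, 2.5, 0], [70, -0.3, -1, 1.5, -0.12], [100, -1, -2.5, 0.3, -0.12]], squeeze=30)

```text
t: 20.38
tcp_pos: [0.5627, 0.2618, 0.164]
tool_rot: [0.136, 0.99, 0.038, 0.024]
force: [0.3, -0.5, 1.8]
finger_gap: 0.77
```

>>> jog_arm(commands=[[100, -1.0, -3.2, 0.2, -0.12], [100, -1.0, -3.2, 0.2, -0.12], [100, -1.0, -3.2, 0.2, -0.12], [100, -1.0, -3.2, 0.2, -0.12], [100, -1.0, -3.2, 0.2, -0.12], [100, -1.0, -3.2, 0.2, -0.12], [100, -1.0, -3.2, 0.2, -0.12], [100, -1.0, -3.2, 0.2, -0.12]])

```text
t: 21.05
tcp_pos: [0.4812, -0.0007, 0.1862]
tool_rot: [0.594, 0.803, 0.026, 0.046]
force: [-0.0, -0.2, 0.7]
finger_gap: 0.996
```

>>> jog_arm(commands=[[100, -1.0, -3.2, 0, -0.12], [100, -1.0, -3.2, 0, -0.12], [100, -1.0, -3.2, 0, -0.12], [100, -1.0, -2.5, 0, 0], [100, -0.5, -1.5, 0, 0], [100, 0, -0.7, 0, 0], [100, 0, 0, 0, 0], [100, 0, 0, 0, 0]])

```text
t: 21.72
tcp_pos: [0.4342, -0.1566, 0.1902]
tool_rot: [0.74, 0.67, 0.02, 0.055]
force: [-0.2, -0.3, -0.3]
finger_gap: 1.0
```

Run:
```python
from h import *
s,p=wrist(['vial_1'],'w8'); print(tilt(s))
p=snapshot('top'); save(p,'top8'); show(p,['axis','nose','vial_1'])
```

```text
t 21.72 tcp [ 0.4342 -0.1566  0.1902] q [0.74  0.67  0.02  0.055] F [-0.2 -0.3 -0.3] gap 1.0
jaw deg -5.53
pinpoint vial_1 [([0.4318, -0.1006, -0.0005], 0.96), ([0.4245, -0.1754, 0.0005], 0.93), ([0.4454, -0.0293, 0.002], 0.69)]
[ 0.104 -0.055]
pinpoint axis [([0.5715, 0.2917, 0.1097], 0.86), ([0.5718, 0.2918, 0.0296], 0.43)]
pinpoint nose [([0.6092, 0.2926, 0.0919], 0.62)]
pinpoint vial_1 [([0.4479, -0.0249, 0.001], 0.42)]
```

>>> jog_arm(commands=[[100, -0.2, -0.3, -1.5, 0.05], [100, -0.2, -0.3, -2, 0.04], [100, -0.2, -0.3, -2, 0], [100, -0.2, -0.2, -2, 0], [100, -0.1, -0.1, -2, 0], [100, 0, 0, -1.5, 0], [100, 0, 0, -0.7, 0], [100, 0, 0, 0, 0]])

```text
t: 22.68
tcp_pos: [0.4293, -0.1644, 0.0704]
tool_rot: [0.702, 0.709, 0.024, 0.058]
force: [-1.2, -0.4, -0.4]
finger_gap: 0.999
```

Run:
```python
from h import *
s,p=wrist(['vial_1'],'w9'); print(tilt(s))
```

```text
t 22.68 tcp [ 0.4293 -0.1644  0.0704] q [0.702 0.709 0.024 0.058] F [-1.2 -0.4 -0.4] gap 0.999
jaw deg 0.69
pinpoint vial_1 [([0.4331, -0.1015, 0.001], 0.79), ([0.4241, -0.1745, -0.0008], 0.57)]
[ 0.116 -0.048]
```

>>> jog_arm(commands=[[100, -0.1, -0.4, -1, 0], [100, -0.1, -0.3, -1.5, 0], [100, -0.1, -0.2, -1.5, 0], [100, 0, 0, -1, 0], [100, 0, 0, -0.4, 0], [100, 0, 0, 0, 0], [100, 0, 0, 0, 0]])

```text
t: 23.37
tcp_pos: [0.4335, -0.1771, 0.0234]
tool_rot: [0.701, 0.71, 0.026, 0.069]
force: [-0.1, 0.4, 1.1]
finger_gap: 1.001
```

>>> jog_arm(commands=[[100, -0.4, 0.1, -0.5, 0], [100, -0.3, 0.1, -0.4, 0], [100, 0, 0, -0.1, 0], [100, 0, 0, 0, 0], [100, 0, 0, 0, 0]])

```text
t: 23.78
tcp_pos: [0.4271, -0.1754, 0.0152]
tool_rot: [0.7, 0.71, 0.026, 0.072]
force: [-0.1, 0.5, 0.8]
finger_gap: 1.001
```

Run:
```python
from h import *
s,p=wrist(['vial_1'],'w10'); print(tilt(s))
```

```text
t 23.78 tcp [ 0.4271 -0.1754  0.0152] q [0.7   0.71  0.026 0.072] F [-0.1  0.5  0.8] gap 1.001
jaw deg 1.07
pinpoint vial_1 [([0.4349, -0.0995, 0.0008], 0.94), ([0.4236, -0.175, -0.0024], 0.7)]
[ 0.138 -0.063]
```

View pics/w10.png

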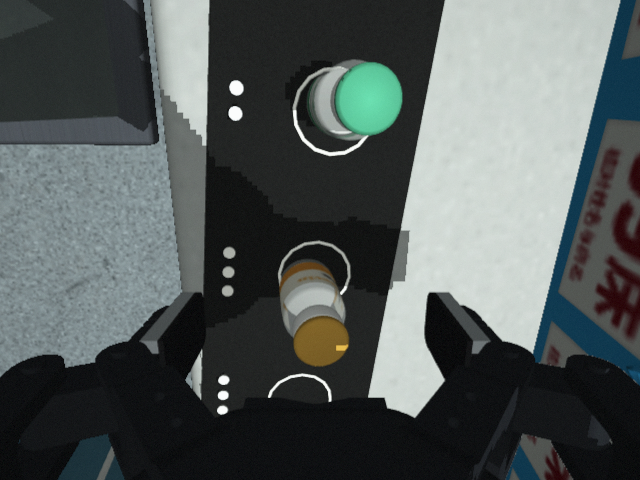

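>>> jog_arm(commands=[[0, 0, 0, 0, 0], [0, 0, 0, 0, 0], [0, 0, 0, 0, 0], [0, 0, 0, 0, 0], [0, 0, 0, 0, 0], [0, 0, 0, 0, 0], [0, 0, 0, 0, 0], [0, 0, 0, 0, 0]], squeeze=35)

```text
t: 24.55
tcp_pos: [0.4266, -0.1755, 0.0169]
tool_rot: [0.7, 0.71, 0.026, 0.072]
force: [-0.4, -0.8, 1.4]
finger_gap: 0.271
```

>>> jog_arm(commands=[[0, 0, 0, 0.5, 0], [0, 0, 0, 1.5, 0], [0, 0, 0, 2, 0], [0, 0, 0, 2.5, 0], [0, 0, 0, 2.5, 0], [0, 0, 0, 2.5, 0], [0, 0, 0, 1, 0], [0, 0, 0, 0, 0]])

```text
t: 25.22
tcp_pos: [0.4244, -0.1746, 0.1474]
tool_rot: [0.7, 0.71, 0.025, 0.07]
force: [0.2, 0.1, -0.4]
finger_gap: 0.274
```

Run:
```python
from h import *
s=st(); print(tilt(s),jaw(s))
```

```text
t 25.22 tcp [ 0.4244 -0.1746  0.1474] q [0.7   0.71  0.025 0.07 ] F [ 0.2  0.1 -0.4] gap 0.274
[ 0.134 -0.063] 1.0247811209749509
```

>>> jog_arm(commands=[[0, 0.2, 1.5, 0, 0], [0, 0.5, 3, 0.1, 0], [0, 0.5, 3, 0.1, 0], [0, 0.5, 3, 0.1, 0], [0, 0.5, 3, 0.1, 0], [0, 0.5, 3, 0.1, 0], [0, 0.5, 3, 0.1, 0], [0, 0.5, 3, 0.1, 0]])

```text
t: 25.88
tcp_pos: [0.4612, 0.0525, 0.1522]
tool_rot: [0.706, 0.705, 0.022, 0.071]
force: [1.2, -0.1, 0.2]
finger_gap: 0.271
```

>>> jog_arm(commands=[[0, 0.5, 3, 0.1, 0], [0, 0.5, 3, 0.1, 0], [0, 0.5, 3, 0.1, 0], [0, 0.5, 3, 0.1, 0], [0, 0.5, 3, 0.1, 0], [0, 0.4, 3, 0.1, 0], [0, 0.3, 2.5, 0, 0], [0, 0.2, 1.5, 0, 0]])

```text
t: 26.55
tcp_pos: [0.4902, 0.2868, 0.1503]
tool_rot: [0.704, 0.707, 0.017, 0.068]
force: [0.8, -0.5, -0.5]
finger_gap: 0.272
```

>>> jog_arm(commands=[[0, 0.1, 0.7, 0, 0], [0, 0, 0, 0, 0], [0, 0, 0, 0, 0]])

```text
t: 26.8
tcp_pos: [0.4897, 0.297, 0.1472]
tool_rot: [0.702, 0.709, 0.016, 0.067]
force: [0.5, -0.4, -0.2]
finger_gap: 0.272
```

Run:
```python
from h import *
s,p=wrist(['axis','window','nose'],'w11'); print(tilt(s))
```

```text
t 26.8 tcp [0.4897 0.297  0.1472] q [0.702 0.709 0.016 0.067] F [ 0.5 -0.4 -0.2] gap 0.272
jaw deg 0.76
pinpoint axis [([0.5711, 0.2914, 0.109], 0.81)]
pinpoint window [([0.4879, 0.2905, 0.0773], 0.59)]
pinpoint nose [([0.6142, 0.2956, 0.0967], 0.9)]
[ 0.117 -0.072]
```

View pics/w11.png

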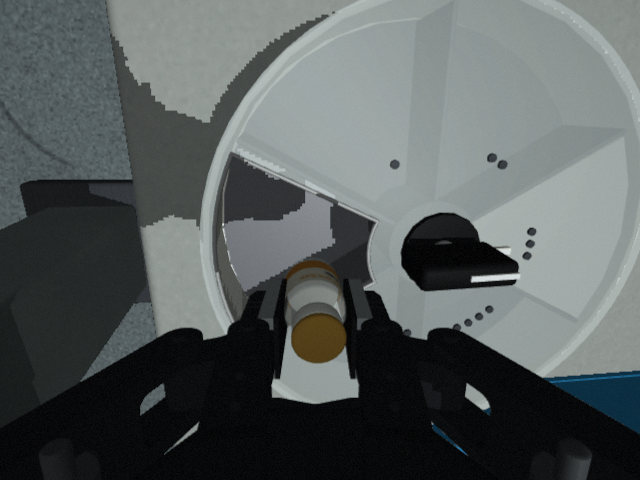

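>>> jog_arm(commands=[[0, -0.3, 0.1, -0.7, 0], [0, -0.2, 0.1, -1.5, 0], [0, -0.1, 0.1, -1.5, 0], [0, 0, 0, -1.5, 0], [0, 0, 0, -1.2, 0], [0, 0, 0, -0.6, 0], [0, 0, 0, 0, 0]])

```text
t: 27.58
tcp_pos: [0.484, 0.2938, 0.0755]
tool_rot: [0.706, 0.705, 0.016, 0.068]
force: [-0.1, -0.2, -0.8]
finger_gap: 0.274
```

>>> jog_arm(commands=[[0, 0, 0.1, -0.8, 0], [0, 0, 0.1, -0.9, 0], [0, 0, 0, -0.7, 0], [0, 0, 0, -0.3, 0], [0, 0, 0, 0, 0], [0, 0, 0, 0, 0]])

```text
t: 28.08
tcp_pos: [0.4849, 0.2956, 0.0469]
tool_rot: [0.707, 0.704, 0.017, 0.068]
force: [-0.0, -0.3, -0.2]
finger_gap: 0.272
```

>>> jog_arm(commands=[[0, 0, 0, -0.2, 0], [0, 0, 0, 0, 0], [40, 0, 0, 0, 0], [40, 0, 0, 0, 0], [40, 0, 0, 0, 0], [40, 0, 0, 0, 0], [40, 0, 0, 0.5, 0], [40, 0, 0, 1, 0]])

```text
t: 28.75
tcp_pos: [0.4862, 0.2961, 0.062]
tool_rot: [0.706, 0.704, 0.019, 0.069]
force: [-0.2, 0.4, -0.4]
finger_gap: 0.4
```

>>> jog_arm(commands=[[40, 0, 0, 1.5, 0], [40, 0, 0, 2, 0], [40, 0, 0, 2.5, 0], [40, 0, 0, 2.5, 0], [40, 0, 0, 1, 0], [40, 0, 0, 0, 0]])

```text
t: 29.25
tcp_pos: [0.484, 0.2959, 0.1649]
tool_rot: [0.706, 0.704, 0.018, 0.068]
force: [0.6, -0.6, -0.6]
finger_gap: 0.405
```

Run:
```python
from h import *
s,p=wrist(['axis','vial_1','nose'],'w12'); print(tilt(s))
```

```text
t 29.25 tcp [0.484  0.2959 0.1649] q [0.706 0.704 0.018 0.068] F [ 0.6 -0.6 -0.6] gap 0.405
jaw deg 0.09
pinpoint axis [([0.575, 0.2936, 0.1064], 0.7)]
pinpoint vial_1 [([0.4875, 0.2944, 0.0265], 0.57)]
pinpoint nose [([0.6139, 0.2951, 0.0949], 0.73)]
[ 0.121 -0.071]
```

>>> jog_arm(commands=[[60, 0.5, 0, 0, -0.12], [60, 0.8, -0.1, 0, -0.12], [60, 0.8, -0.1, 0, -0.12], [60, 0.8, -0.1, 0, -0.12], [60, 0.8, -0.1, 0, -0.12], [60, 0.8, -0.1, 0, -0.12], [60, 0.8, 0, 0, -0.12], [60, 0.8, 0, 0, -0.12]], squeeze=60)

```text
t: 30.12
tcp_pos: [0.5339, 0.2863, 0.1476]
tool_rot: [0.957, 0.282, -0.033, 0.061]
force: [0.5, 0.8, 1.2]
finger_gap: 0.599
```

>>> jog_arm(commands=[[60, 0.7, 0, 0, -0.12], [60, 0.7, 0, 0, -0.12], [60, 0.5, 0, 0, -0.12], [60, 0.3, 0, 0, -0.12], [60, 0, 0, 0, -0.1], [60, 0, 0, 0, 0], [60, 0, 0, 0, 0]])

```text
t: 30.7
tcp_pos: [0.5533, 0.2833, 0.1336]
tool_rot: [0.997, -0.017, -0.061, 0.05]
force: [-0.3, -0.3, -0.7]
finger_gap: 0.598
```

Run:
```python
from h import *
s,p=wrist(['axis','nose']); print(tilt(s))
```

```text
t 30.7 tcp [0.5533 0.2833 0.1336] q [ 0.997 -0.017 -0.061  0.05 ] F [-0.3 -0.3 -0.7] gap 0.598
jaw deg -91.6
pinpoint axis [([0.5751, 0.2904, 0.1101], 0.61), ([0.4896, 0.2969, 0.0282], 0.37)]
pinpoint nose [([0.616, 0.2954, 0.0908], 0.77)]
[-0.123 -0.098]
```

>>> jog_arm(commands=[[60, 0.6, 0.3, -0.4, 0], [60, 0.6, 0.2, -0.9, 0], [60, 0.3, 0, -1, 0], [60, 0, 0, -0.6, 0], [60, 0, 0, -0.2, 0], [60, 0, 0, 0, 0], [60, 0, 0, 0, 0]])

```text
t: 31.43
tcp_pos: [0.5688, 0.2901, 0.0991]
tool_rot: [0.997, -0.014, -0.061, 0.05]
force: [1.0, -0.0, 0.2]
finger_gap: 0.6
```

>>> jog_arm(commands=[[0, 0.1, 0, 0.1, 0], [0, 0, 0, 0, 0], [0, 0, 0, 0, 0], [0, 0, 0, 0, 0], [0, 0, 0, 0, 0], [0, 0, 0, 0, 0], [0, -0.5, -0.5, 0, 0], [0, -0.5, -0.5, 0, 0]], squeeze=120)

```text
t: 32.1
tcp_pos: [0.5697, 0.292, 0.1008]
tool_rot: [0.998, -0.017, -0.047, 0.033]
force: [9.3, 9.9, -11.5]
finger_gap: 0.143
```

Run:
```python
from h import *
s=st(); print(tilt(s),jaw(s),s['ft_torque'])
```

```text
t 32.1 tcp [0.5697 0.292  0.1008] q [ 0.998 -0.017 -0.047  0.033] F [  9.3   9.9 -11.5] gap 0.143
[-0.096 -0.065] -91.79373970741842 [ 3.44792432 -1.30966884  0.11481938]
```

>>> jog_arm(commands=[[0, -0.8, -0.5, 0, 0], [0, -0.8, -0.5, 0, 0], [0, -0.8, -0.5, 0, 0], [0, -0.8, -0.4, 0, 0], [0, -0.5, 0, 0, 0], [0, 0, 0, 0, 0]])

```text
t: 32.6
tcp_pos: [0.5711, 0.2929, 0.1012]
tool_rot: [1.0, -0.02, -0.002, 0.008]
force: [-5.5, -1.0, 4.8]
finger_gap: 0.141
```

Run:
```python
from h import *
s=st(); print(tilt(s),jaw(s),s['ft_torque'])
```

```text
t 32.6 tcp [0.5711 0.2929 0.1012] q [ 1.    -0.02  -0.002  0.008] F [-5.5 -1.   4.8] gap 0.141
[-0.004 -0.015] -92.33832923667802 [0.60733986 1.52248096 0.17546258]
```

>>> jog_arm(commands=[[0, 0, 0, 0, 0.12], [0, 0, 0, 0, 0.125], [0, 0, 0, 0, 0.125], [0, 0, 0, 0, 0.125], [0, 0, 0, 0, 0.125], [0, 0, 0, 0, 0.125], [0, 0, 0, 0, 0.125], [0, 0, 0, 0, 0.125]], squeeze=60)

```text
t: 33.27
tcp_pos: [0.5716, 0.2923, 0.1013]
tool_rot: [0.887, 0.462, 0.0, 0.009]
force: [3.0, 1.5, -1.9]
finger_gap: 0.134
```

>>> jog_arm(commands=[[0, 0, 0, 0, 0.06], [0, 0, 0, 0, 0], [50, 0, 0, 0, 0], [50, 0, 0, 0, 0], [50, 0, 0, 0, 0], [50, 0, 0, 0, 0]])

```text
t: 33.77
tcp_pos: [0.5709, 0.2916, 0.1018]
tool_rot: [0.872, 0.49, -0.001, 0.01]
force: [0.3, -1.1, 0.0]
finger_gap: 0.5
```

Run:
```python
from h import *
s=st(); print(tilt(s),jaw(s),s['ft_torque'])
p=snapshot('top'); show(p,['axis','nose','vial_1'])
```

```text
t 33.77 tcp [0.5709 0.2916 0.1018] q [ 0.872  0.49  -0.001  0.01 ] F [ 0.3 -1.1  0. ] gap 0.5
[ 0.009 -0.019] -31.350004908251044 [ 0.04618361 -0.00438573 -0.00295607]
pinpoint axis [([0.5705, 0.2953, 0.1103], 0.55)]
pinpoint nose []
pinpoint vial_1 [([0.4385, -0.0968, -0.002], 0.6), ([0.4464, -0.0278, -0.0026], 0.58)]
```

>>> jog_arm(commands=[[50, 0, 0, 1, 0], [50, 0, 0, 2, 0], [60, 0, 0, 2, 0], [80, -0.5, -1, 1, 0.1], [100, -1, -2.2, 0.3, 0.12], [100, -1, -2.8, 0.3, 0.12], [100, -1, -2.8, 0.3, 0.12], [100, -1, -2.8, 0.3, 0.08]], squeeze=35)

```text
t: 34.63
tcp_pos: [0.5275, 0.1777, 0.1817]
tool_rot: [0.7, 0.714, 0.007, 0.013]
force: [0.7, -0.1, 0.8]
finger_gap: 0.997
```

>>> jog_arm(commands=[[100, -1, -2.8, 0.1, 0], [100, -1, -2.8, 0.1, 0], [100, -1, -2.8, 0.1, 0], [100, -1, -2.8, 0, 0], [100, -1, -2.8, 0, 0], [100, -1, -2.8, 0, 0], [100, -1, -2.8, 0, 0], [100, -0.8, -2.8, 0, 0]])

```text
t: 35.3
tcp_pos: [0.4468, -0.0558, 0.1938]
tool_rot: [0.698, 0.716, 0.011, 0.019]
force: [1.3, -0.1, 0.5]
finger_gap: 1.0
```

>>> jog_arm(commands=[[100, -0.6, -2, 0, 0], [100, -0.4, -1.2, 0, 0], [100, 0, -0.5, 0, 0], [100, 0, 0, 0, 0], [100, 0, 0, 0, 0]])

```text
t: 35.72
tcp_pos: [0.4365, -0.1004, 0.1979]
tool_rot: [0.701, 0.712, 0.011, 0.022]
force: [-0.0, -0.0, 0.2]
finger_gap: 0.999
```

Run:
```python
from h import *
s,p=wrist(['vial_1'],'w13'); print(tilt(s))
p=snapshot('top'); save(p,'top13'); show(p,['axis','nose','vial_1'])
```

```text
t 35.72 tcp [ 0.4365 -0.1004  0.1979] q [0.701 0.712 0.011 0.022] F [-0.  -0.   0.2] gap 0.999
jaw deg 0.93
pinpoint vial_1 [([0.4347, -0.1022, -0.0009], 0.96), ([0.448, -0.0312, 0.0018], 0.81), ([0.4264, -0.1369, 0.0024], 0.32)]
[ 0.048 -0.016]
pinpoint axis [([0.5711, 0.2949, 0.111], 0.78), ([0.5755, 0.2954, 0.0292], 0.59)]
pinpoint nose [([0.5886, 0.3292, 0.0907], 0.92), ([0.4872, 0.2925, 0.085], 0.61), ([0.4275, -0.1351, 0.0046], 0.49)]
pinpoint vial_1 [([0.447, -0.024, -0.0004], 0.58)]
```

>>> jog_arm(commands=[[100, -0.1, 0, -1.5, 0], [100, -0.1, 0, -2, 0], [100, -0.1, 0, -2, 0], [100, -0.1, 0, -2, 0], [100, -0.1, 0, -2, 0], [100, -0.1, 0, -1.8, 0], [100, -0.1, 0, -1, 0], [100, 0, 0, 0, 0]])

```text
t: 36.68
tcp_pos: [0.4329, -0.0965, 0.0709]
tool_rot: [0.697, 0.716, 0.012, 0.026]
force: [0.2, -0.0, -0.8]
finger_gap: 1.001
```

>>> jog_arm(commands=[[100, -0.1, 0, -0.8, 0], [100, -0.1, 0, -1, 0], [100, -0.1, 0, -1, 0], [100, -0.1, 0, -0.5, 0], [100, 0, 0, 0, 0], [100, 0, 0, 0, 0]])

```text
t: 37.18
tcp_pos: [0.4314, -0.0954, 0.0379]
tool_rot: [0.696, 0.718, 0.013, 0.027]
force: [0.4, -1.4, 0.4]
finger_gap: 1.001
```

Run:
```python
from h import *
s,p=wrist(['vial_1'],'w14'); print(tilt(s))
```

```text
t 37.18 tcp [ 0.4314 -0.0954  0.0379] q [0.696 0.718 0.013 0.027] F [ 0.4 -1.4  0.4] gap 1.001
jaw deg 1.8
pinpoint vial_1 [([0.4326, -0.1001, 0.0], 0.96), ([0.4436, -0.0336, 0.0018], 0.8)]
[ 0.057 -0.019]
```

>>> jog_arm(commands=[[100, 0.1, -0.3, -0.6, 0], [100, 0.1, -0.2, -0.8, 0], [100, 0, -0.1, -0.6, 0], [100, 0, 0, -0.2, 0], [100, 0, 0, 0, 0], [100, 0, 0, 0, 0]])

```text
t: 37.78
tcp_pos: [0.4353, -0.1031, 0.0152]
tool_rot: [0.696, 0.717, 0.014, 0.029]
force: [-0.7, 0.5, 0.8]
finger_gap: 0.999
```

>>> jog_arm(commands=[[0, 0, 0.1, 0, 0], [0, 0, 0, 0, 0], [0, 0, 0, 0, 0], [0, 0, 0, 0, 0], [0, 0, 0, 0, 0], [0, 0, 0, 0, 0], [0, 0, 0, 0, 0], [0, 0, 0, 0, 0]])

```text
t: 38.45
tcp_pos: [0.4351, -0.1018, 0.0157]
tool_rot: [0.696, 0.718, 0.014, 0.029]
force: [0.1, -0.5, -0.6]
finger_gap: 0.264
```

>>> jog_arm(commands=[[0, 0, 0, 0.5, 0], [0, 0, 0, 1.5, 0], [0, 0, 0, 2, 0], [0, 0, 0, 2.5, 0], [0, 0, 0, 2.5, 0], [0, 0, 0, 2.5, 0], [0, 0, 0, 1, 0], [0, 0, 0, 0, 0]])

```text
t: 39.12
tcp_pos: [0.4327, -0.1006, 0.1467]
tool_rot: [0.696, 0.717, 0.013, 0.027]
force: [0.9, -0.4, -0.5]
finger_gap: 0.265
```

Run:
```python
from h import *
s=st(); print(tilt(s),jaw(s))
```

```text
t 39.12 tcp [ 0.4327 -0.1006  0.1467] q [0.696 0.717 0.013 0.027] F [ 0.9 -0.4 -0.5] gap 0.265
[ 0.057 -0.019] 1.7767766909506983
```

>>> jog_arm(commands=[[0, 0.2, 1.5, 0, 0], [0, 0.5, 3.1, 0.1, 0], [0, 0.5, 3.1, 0.1, 0], [0, 0.5, 3.1, 0.1, 0], [0, 0.5, 3.1, 0.1, 0], [0, 0.5, 3.1, 0.1, 0], [0, 0.5, 3.1, 0.1, 0], [0, 0.5, 3.1, 0.1, 0]])

```text
t: 39.78
tcp_pos: [0.4685, 0.1344, 0.1518]
tool_rot: [0.701, 0.713, 0.011, 0.028]
force: [0.3, 0.0, -0.4]
finger_gap: 0.268
```

>>> jog_arm(commands=[[0, 0.5, 3.1, 0.1, 0], [0, 0.5, 3.1, 0.1, 0], [0, 0.4, 3.1, 0.1, 0], [0, 0.3, 2.5, 0, 0], [0, 0.2, 1.5, 0, 0], [0, 0.1, 0.7, 0, 0], [0, 0, 0, 0, 0], [0, 0, 0, 0, 0]])

```text
t: 40.45
tcp_pos: [0.4837, 0.2871, 0.1477]
tool_rot: [0.698, 0.716, 0.007, 0.025]
force: [0.8, 1.3, -0.3]
finger_gap: 0.265
```

Run:
```python
from h import *
s,p=wrist(['axis','window','nose'],'w15'); print(tilt(s))
```

```text
t 40.45 tcp [0.4837 0.2871 0.1477] q [0.698 0.716 0.007 0.025] F [ 0.8  1.3 -0.3] gap 0.265
jaw deg 1.52
pinpoint axis [([0.5739, 0.2899, 0.1107], 0.66)]
pinpoint window [([0.4845, 0.2897, 0.0804], 0.63)]
pinpoint nose [([0.5935, 0.3296, 0.0938], 0.57)]
[ 0.046 -0.025]
```

View pics/w15.png

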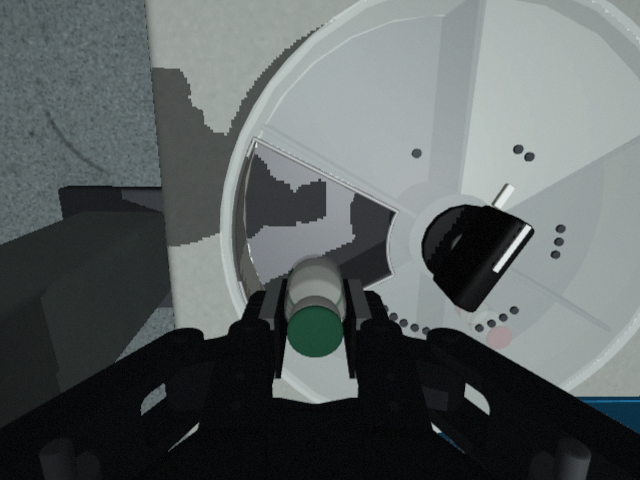

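>>> jog_arm(commands=[[0, 0.1, 0.3, -0.8, 0], [0, 0.1, 0.3, -1.5, 0], [0, 0, 0.2, -1.6, 0], [0, 0, 0.2, -1.6, 0], [0, 0, 0.1, -1.3, 0], [0, 0, 0, -0.6, 0], [0, 0, 0, 0, 0]])

```text
t: 41.23
tcp_pos: [0.4888, 0.293, 0.0711]
tool_rot: [0.702, 0.712, 0.009, 0.026]
force: [-0.2, 0.2, -0.1]
finger_gap: 0.267
```

>>> jog_arm(commands=[[0, 0, 0.1, -0.6, 0], [0, 0, 0.1, -0.7, 0], [0, 0, 0, -0.5, 0], [0, 0, 0, -0.2, 0], [0, 0, 0, 0, 0], [0, 0, 0, 0, 0]])

```text
t: 41.73
tcp_pos: [0.4903, 0.2946, 0.0505]
tool_rot: [0.702, 0.711, 0.01, 0.027]
force: [0.2, -0.2, 0.1]
finger_gap: 0.264
```

>>> jog_arm(commands=[[0, -0.2, 0, -0.4, 0], [0, -0.1, 0, -0.2, 0], [0, 0, 0, 0, 0], [40, 0, 0, 0, 0], [40, 0, 0, 0, 0], [40, 0, 0, 0, 0], [40, 0, 0, 0, 0], [40, 0, 0, 0.5, 0]])

```text
t: 42.4
tcp_pos: [0.4871, 0.295, 0.0498]
tool_rot: [0.702, 0.711, 0.011, 0.027]
force: [-0.0, -0.2, 0.1]
finger_gap: 0.404
```

>>> jog_arm(commands=[[40, 0, 0, 1, 0], [40, 0, 0, 1.5, 0], [40, 0, 0, 2, 0], [40, 0, 0, 2.5, 0], [40, 0, 0, 2.5, 0], [40, 0, 0, 1, 0], [40, 0, 0, 0, 0]])

```text
t: 42.98
tcp_pos: [0.4868, 0.2948, 0.1644]
tool_rot: [0.702, 0.711, 0.012, 0.028]
force: [0.4, -0.4, -0.2]
finger_gap: 0.4
```

Run:
```python
from h import *
s,p=wrist(['axis','vial_1','nose'],'w16'); print(tilt(s))
```

```text
t 42.98 tcp [0.4868 0.2948 0.1644] q [0.702 0.711 0.012 0.028] F [ 0.4 -0.4 -0.2] gap 0.4
jaw deg 0.78
pinpoint axis [([0.5731, 0.2914, 0.1075], 0.56), ([0.4873, 0.2965, 0.0237], 0.16)]
pinpoint vial_1 [([0.4856, 0.2977, 0.0221], 0.58)]
pinpoint nose [([0.5943, 0.33, 0.0922], 0.81)]
[ 0.056 -0.022]
```

>>> jog_arm(commands=[[60, 1, 0, 0.1, -0.1], [60, 2, 0, 0.1, -0.12], [60, 2, 0, 0.1, -0.12], [60, 1.9, 0, 0.1, -0.12], [60, 1.2, 0, 0, -0.08], [60, 0.5, 0, 0, 0], [60, 0, 0, 0, 0], [60, 0, 0, 0, 0]], squeeze=60)

```text
t: 43.85
tcp_pos: [0.5646, 0.2906, 0.1516]
tool_rot: [0.872, 0.489, -0.012, 0.022]
force: [-0.9, 0.0, 0.2]
finger_gap: 0.596
```

Run:
```python
from h import *
s,p=wrist(['axis','nose']); print(tilt(s))
```

```text
t 43.85 tcp [0.5646 0.2906 0.1516] q [ 0.872  0.489 -0.012  0.022] F [-0.9  0.   0.2] gap 0.596
jaw deg -31.35
pinpoint axis [([0.5729, 0.2894, 0.1087], 0.76)]
pinpoint nose [([0.5929, 0.3306, 0.0928], 0.78)]
[ 0.   -0.05]
```

>>> jog_arm(commands=[[60, 0.3, 0, -0.8, 0], [60, 0.3, 0, -1.4, 0], [60, 0.1, 0, -1.4, 0], [60, 0, 0, -0.8, 0], [60, 0, 0, -0.2, 0], [60, 0, 0, 0, 0], [60, 0, 0, 0, 0]])

```text
t: 44.58
tcp_pos: [0.5686, 0.2912, 0.1016]
tool_rot: [0.871, 0.491, -0.013, 0.022]
force: [0.1, -0.3, -0.5]
finger_gap: 0.607
```

>>> jog_arm(commands=[[60, 0.35, 0, -0.1, 0], [60, 0, 0, 0, 0], [0, 0, 0, 0, 0], [0, 0, 0, 0, 0], [0, 0, 0, 0, 0], [0, 0, 0, 0, 0], [0, 0, 0, 0, 0], [0, 0, 0, 0, 0]])

```text
t: 45.25
tcp_pos: [0.5718, 0.2925, 0.1024]
tool_rot: [0.871, 0.491, -0.013, 0.02]
force: [1.4, 0.2, -2.0]
finger_gap: 0.151
```

>>> jog_arm(commands=[[0, 0, 0, 0, 0.12], [0, 0, 0, 0, 0.125], [0, 0, 0, 0, 0.125], [0, 0, 0, 0, 0.125], [0, 0, 0, 0, 0.125], [0, 0, 0, 0, 0.125], [0, 0, 0, 0, 0.125], [0, 0, 0, 0, 0.125]])

```text
t: 45.92
tcp_pos: [0.5725, 0.2927, 0.1024]
tool_rot: [0.528, 0.849, -0.002, 0.023]
force: [1.8, 2.0, -1.2]
finger_gap: 0.152
```

>>> jog_arm(commands=[[0, 0, 0, 0, 0.05], [0, 0, 0, 0, 0], [50, 0, 0, 0, 0], [50, 0, 0, 0, 0], [50, 0, 0, 0, 0], [50, 0, 0, 0, 0]])

```text
t: 46.42
tcp_pos: [0.5735, 0.2925, 0.1028]
tool_rot: [0.506, 0.862, -0.001, 0.025]
force: [0.5, 0.2, 0.6]
finger_gap: 0.502
```

Run:
```python
from h import *
s=st(); print(tilt(s),jaw(s))
```

```text
t 46.42 tcp [0.5735 0.2925 0.1028] q [ 0.506  0.862 -0.001  0.025] F [0.5 0.2 0.6] gap 0.502
[ 0.042 -0.027] 29.268377830594535
```

>>> jog_arm(commands=[[50, 0, 0, 1, 0], [50, 0, 0, 2, 0], [60, 0, 0, 2, 0], [80, -0.5, -1, 1, -0.1], [100, -1, -2.2, 0.3, -0.12], [100, -1.1, -2.8, 0.3, -0.12], [100, -1.1, -2.8, 0.3, -0.12], [100, -1.1, -2.8, 0.3, -0.06]], squeeze=35)

```text
t: 47.08
tcp_pos: [0.5283, 0.1782, 0.1837]
tool_rot: [0.718, 0.696, -0.002, 0.027]
force: [0.7, -0.7, 0.0]
finger_gap: 1.002
```

>>> jog_arm(commands=[[100, -1.1, -2.8, 0.1, 0], [100, -1.1, -2.8, 0.1, 0], [100, -1.1, -2.8, 0.1, 0], [100, -1.1, -2.8, 0, 0], [100, -1, -2.8, 0, 0], [100, -1, -2.8, 0, 0], [100, -0.6, -1.8, 0, 0], [100, -0.4, -1.2, 0, 0]])

```text
t: 47.75
tcp_pos: [0.4524, -0.0308, 0.1965]
tool_rot: [0.72, 0.693, 0.003, 0.034]
force: [-0.5, 0.0, 0.4]
finger_gap: 0.999
```

>>> jog_arm(commands=[[100, 0, -0.5, 0, 0], [100, 0, 0, 0, 0], [100, 0, 0, 0, 0]])

```text
t: 48.0
tcp_pos: [0.4528, -0.0389, 0.1989]
tool_rot: [0.722, 0.691, 0.004, 0.036]
force: [0.6, 0.3, 0.1]
finger_gap: 0.997
```

Run:
```python
from h import *
s,p=wrist(['vial_1'],'w17'); print(tilt(s))
p=snapshot('top'); save(p,'top17'); show(p,['axis','nose','vial_1'])
```

```text
t 48.0 tcp [ 0.4528 -0.0389  0.1989] q [0.722 0.691 0.004 0.036] F [0.6 0.3 0.1] gap 0.997
jaw deg -2.45
pinpoint vial_1 [([0.4463, -0.0296, 0.002], 0.9)]
[ 0.056 -0.047]
pinpoint axis [([0.5729, 0.2932, 0.1128], 0.94)]
pinpoint nose [([0.5483, 0.3248, 0.0906], 0.78)]
pinpoint vial_1 []
```

>>> jog_arm(commands=[[100, -0.2, 0.2, -1.5, 0.03], [100, -0.2, 0.1, -2, 0], [100, -0.2, 0.1, -2, 0], [100, -0.1, 0.1, -2, 0], [100, -0.1, 0, -2, 0], [100, -0.1, 0, -1.8, 0], [100, -0.1, 0, -1, 0], [100, 0, 0, 0, 0]])

```text
t: 48.97
tcp_pos: [0.446, -0.0295, 0.0716]
tool_rot: [0.707, 0.706, 0.006, 0.039]
force: [-0.2, -0.0, -0.4]
finger_gap: 0.999
```

>>> jog_arm(commands=[[100, -0.1, 0, -0.8, 0], [100, -0.1, 0, -1, 0], [100, -0.1, 0, -1, 0], [100, -0.1, 0, -0.5, 0], [100, 0, 0, 0, 0], [100, 0, 0, 0, 0]])

```text
t: 49.47
tcp_pos: [0.4448, -0.0282, 0.0385]
tool_rot: [0.706, 0.707, 0.007, 0.04]
force: [-0.0, 0.3, 0.2]
finger_gap: 1.001
```

Run:
```python
from h import *
s,p=wrist(['vial_1'],'w18'); print(tilt(s))
```

```text
t 49.47 tcp [ 0.4448 -0.0282  0.0385] q [0.706 0.707 0.007 0.04 ] F [-0.   0.3  0.2] gap 1.001
jaw deg 0.2
pinpoint vial_1 [([0.4455, -0.0322, 0.0032], 0.57)]
[ 0.067 -0.047]
```

>>> jog_arm(commands=[[100, 0.1, -0.1, -0.6, 0], [100, 0, -0.1, -0.8, 0], [100, 0, 0, -0.6, 0], [100, 0, 0, -0.2, 0], [100, 0, 0, 0, 0], [100, 0, 0, 0, 0]])

```text
t: 50.07
tcp_pos: [0.4474, -0.0309, 0.0158]
tool_rot: [0.706, 0.707, 0.008, 0.042]
force: [0.1, -0.1, 0.7]
finger_gap: 0.999
```

>>> jog_arm(commands=[[0, 0, 0, 0, 0], [0, 0, 0, 0, 0], [0, 0, 0, 0, 0], [0, 0, 0, 0, 0], [0, 0, 0, 0, 0], [0, 0, 0, 0, 0], [0, 0, 0, 0, 0], [0, 0, 0, 0, 0]])

```text
t: 50.73
tcp_pos: [0.447, -0.0309, 0.0167]
tool_rot: [0.706, 0.707, 0.008, 0.042]
force: [0.0, -1.2, -0.4]
finger_gap: 0.269
```

>>> jog_arm(commands=[[0, 0, 0, 0.5, 0], [0, 0, 0, 1.5, 0], [0, 0, 0, 2, 0], [0, 0, 0, 2.5, 0], [0, 0, 0, 2.5, 0], [0, 0, 0, 2.5, 0], [0, 0, 0, 1, 0], [0, 0, 0, 0, 0]])

```text
t: 51.4
tcp_pos: [0.4452, -0.03, 0.1475]
tool_rot: [0.706, 0.707, 0.008, 0.04]
force: [-0.6, 0.6, 0.1]
finger_gap: 0.264
```

>>> jog_arm(commands=[[0, 0.2, 1.5, 0, 0], [0, 0.5, 3.1, 0.1, 0], [0, 0.5, 3.1, 0.1, 0], [0, 0.5, 3.1, 0.1, 0], [0, 0.5, 3.1, 0.1, 0], [0, 0.5, 3.1, 0.1, 0], [0, 0.5, 3.1, 0.1, 0], [0, 0.5, 3.1, 0.1, 0]])

```text
t: 52.07
tcp_pos: [0.4802, 0.2058, 0.1518]
tool_rot: [0.71, 0.703, 0.005, 0.04]
force: [0.9, 0.4, -0.2]
finger_gap: 0.269
```

>>> jog_arm(commands=[[0, 0.5, 3.1, 0.1, 0], [0, 0.3, 2.5, 0, 0], [0, 0.2, 1.5, 0, 0], [0, 0.1, 0.7, 0, 0], [0, 0, 0, 0, 0], [0, 0, 0, 0, 0]])

```text
t: 52.57
tcp_pos: [0.4884, 0.2936, 0.1471]
tool_rot: [0.707, 0.706, 0.003, 0.038]
force: [-0.2, -1.0, -0.4]
finger_gap: 0.271
```

Run:
```python
from h import *
s,p=wrist(['axis','window','nose'],'w19'); print(tilt(s))
```

```text
t 52.57 tcp [0.4884 0.2936 0.1471] q [0.707 0.706 0.003 0.038] F [-0.2 -1.  -0.4] gap 0.271
jaw deg -0.01
pinpoint axis []
pinpoint window [([0.4857, 0.2866, 0.0822], 0.58)]
pinpoint nose [([0.5518, 0.3265, 0.0964], 0.57)]
[ 0.058 -0.049]
```

View pics/w19.png

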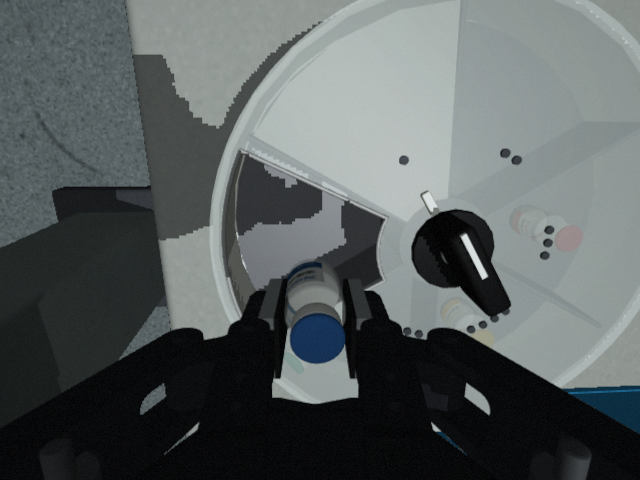

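>>> jog_arm(commands=[[0, -0.2, 0.2, -0.8, 0], [0, -0.2, 0.1, -1.5, 0], [0, -0.1, 0.1, -1.6, 0], [0, 0, 0.1, -1.6, 0], [0, 0, 0, -1.3, 0], [0, 0, 0, -0.6, 0], [0, 0, 0, 0, 0]])

```text
t: 53.35
tcp_pos: [0.4844, 0.2929, 0.0709]
tool_rot: [0.711, 0.702, 0.005, 0.039]
force: [-0.4, -0.3, 1.1]
finger_gap: 0.268
```

>>> jog_arm(commands=[[0, -0.1, 0, -0.7, 0], [0, 0, 0, -0.8, 0], [0, 0, 0, -0.5, 0], [0, 0, 0, -0.2, 0], [0, 0, 0, 0, 0], [0, 0, 0, 0, 0]])

```text
t: 53.85
tcp_pos: [0.4844, 0.2924, 0.048]
tool_rot: [0.712, 0.701, 0.006, 0.039]
force: [-0.1, 0.4, -0.1]
finger_gap: 0.273
```

>>> jog_arm(commands=[[0, 0, 0, -0.2, 0], [0, 0, 0, 0, 0], [40, 0, 0, 0, 0], [40, 0, 0, 0, 0], [40, 0, 0, 0, 0], [40, 0, 0, 0, 0], [40, 0, 0, 0, 0], [40, 0, 0, 0.5, 0]])

```text
t: 54.52
tcp_pos: [0.4851, 0.2929, 0.052]
tool_rot: [0.711, 0.702, 0.007, 0.04]
force: [0.1, -1.1, -0.5]
finger_gap: 0.401
```

>>> jog_arm(commands=[[40, 0, 0, 1, 0], [40, 0, 0, 1.5, 0], [40, 0, 0, 2, 0], [40, 0, 0, 2.5, 0], [40, 0, 0, 2.5, 0], [40, 0, 0, 1, 0], [40, 0, 0, 0, 0]])

```text
t: 55.1
tcp_pos: [0.4842, 0.2927, 0.1662]
tool_rot: [0.711, 0.702, 0.007, 0.04]
force: [-0.4, -0.0, -0.0]
finger_gap: 0.4
```

Run:
```python
from h import *
s,p=wrist(['axis','vial_1','nose'],'w20'); print(tilt(s))
```

```text
t 55.1 tcp [0.4842 0.2927 0.1662] q [0.711 0.702 0.007 0.04 ] F [-0.4 -0.  -0. ] gap 0.4
jaw deg -0.7
pinpoint axis [([0.5723, 0.2915, 0.1103], 0.74)]
pinpoint vial_1 [([0.4847, 0.2931, 0.0272], 0.61)]
pinpoint nose [([0.5513, 0.33, 0.0935], 0.59)]
[ 0.066 -0.047]
```

Vial 1 is in. Now the last click, from 1 to closed: jaws to about 30°, then turn to 90°.

>>> jog_arm(commands=[[60, 1, 0, 0.1, 0.1], [60, 2, 0, 0.1, 0.12], [60, 2, 0, 0.1, 0.12], [60, 2, 0, 0.1, 0.12], [60, 1.4, 0, 0, 0.08], [60, 0.7, 0, 0, 0], [60, 0, 0, 0, 0], [60, 0, 0, 0, 0]], squeeze=60)

```text
t: 55.97
tcp_pos: [0.5676, 0.2887, 0.1535]
tool_rot: [0.49, 0.871, 0.002, 0.029]
force: [-0.7, 0.7, -0.1]
finger_gap: 0.598
```

Run:
```python
from h import *
s,p=wrist(['axis','nose']); print(tilt(s))
```

```text
t 55.97 tcp [0.5676 0.2887 0.1535] q [0.49  0.871 0.002 0.029] F [-0.7  0.7 -0.1] gap 0.598
jaw deg 31.35
pinpoint axis [([0.5732, 0.2923, 0.1099], 0.78)]
pinpoint nose [([0.5507, 0.3293, 0.0952], 0.59)]
[ 0.053 -0.024]
```

>>> jog_arm(commands=[[60, 0.3, 0.1, -0.8, 0], [60, 0.2, 0.1, -1.4, 0], [60, 0.2, 0.1, -1.4, 0], [60, 0, 0, -0.8, 0], [60, 0, 0, -0.3, 0], [60, 0, 0, 0, 0], [60, 0, 0, 0, 0]])

```text
t: 56.7
tcp_pos: [0.5708, 0.2931, 0.102]
tool_rot: [0.489, 0.872, 0.002, 0.028]
force: [0.5, 0.2, -0.2]
finger_gap: 0.602
```

>>> jog_arm(commands=[[60, 0.2, -0.1, -0.1, 0], [60, 0, 0, 0, 0], [0, 0, 0, 0, 0], [0, 0, 0, 0, 0], [0, 0, 0, 0, 0], [0, 0, 0, 0, 0], [0, 0, 0, 0, 0], [0, 0, 0, 0, 0]])

```text
t: 57.37
tcp_pos: [0.5732, 0.2919, 0.1029]
tool_rot: [0.489, 0.872, 0.002, 0.029]
force: [0.7, 1.1, 0.4]
finger_gap: 0.145
```

>>> jog_arm(commands=[[0, 0, 0, 0, 0.12], [0, 0, 0, 0, 0.125], [0, 0, 0, 0, 0.125], [0, 0, 0, 0, 0.125], [0, 0, 0, 0, 0.125], [0, 0, 0, 0, 0.125], [0, 0, 0, 0, 0.125], [0, 0, 0, 0, 0.125]])

```text
t: 58.03
tcp_pos: [0.5737, 0.2936, 0.1029]
tool_rot: [0.01, 1.0, 0.015, 0.025]
force: [-0.4, 2.1, -0.3]
finger_gap: 0.148
```

>>> jog_arm(commands=[[0, 0, 0, 0, 0.03], [0, 0, 0, 0, 0], [50, 0, 0, 0, 0], [50, 0, 0, 0, 0], [50, 0, 0, 0, 0], [50, 0, 0, 0, 0]])

```text
t: 58.53
tcp_pos: [0.5746, 0.2942, 0.1032]
tool_rot: [-0.007, 0.999, 0.016, 0.026]
force: [0.4, 1.1, -0.3]
finger_gap: 0.5
```

>>> jog_arm(commands=[[50, 0, 0, 1, 0], [50, 0, 0, 2, 0], [60, 0, 0, 2, 0], [60, 0, 0, 2, 0], [60, -1, 0, 2, 0], [60, -2, 0, 1, 0], [60, -2, 0, 0, 0], [60, -1, 0, 0, 0]])

```text
t: 59.2
tcp_pos: [0.5168, 0.294, 0.213]
tool_rot: [-0.004, 0.999, 0.018, 0.031]
force: [-1.0, 0.3, -1.0]
finger_gap: 0.602
```

>>> jog_arm(commands=[[60, 0, -1.5, 0, 0], [60, 0, -2.5, 0, 0], [60, 0, -2.5, 0, 0], [60, 0, -2, 0, 0], [60, 0, -1, 0, 0], [60, 0, 0, 0, 0], [60, 0, 0, 0, 0]])

```text
t: 59.78
tcp_pos: [0.5148, 0.1978, 0.2176]
tool_rot: [-0.005, 0.999, 0.019, 0.034]
force: [-0.0, 0.5, -0.2]
finger_gap: 0.598
```

Run:
```python
from h import *
s,p=wrist(['axis','nose','vial_1'],'w21'); print(tilt(s))
p=snapshot('top'); save(p,'top21'); show(p,['axis','nose','vial_1','pill_bottle','marker','clip_a'])
b=p['image'][165:270,195:305]
cv2.imwrite('pics/end.png',np.vstack([cv2.resize(b,(640,560),interpolation=cv2.INTER_CUBIC)])[:,:,::-1])
```

```text
t 59.78 tcp [0.5148 0.1978 0.2176] q [-0.005  0.999  0.019  0.034] F [-0.   0.5 -0.2] gap 0.598
jaw deg 90.65
pinpoint axis [([0.5743, 0.2909, 0.109], 0.77)]
pinpoint nose [([0.5314, 0.2939, 0.0936], 0.75)]
pinpoint vial_1 []
[0.067 0.039]
pinpoint axis [([0.5722, 0.2929, 0.1092], 0.71)]
pinpoint nose [([0.5259, 0.2954, 0.0889], 0.69)]
pinpoint vial_1 []
pinpoint pill_bottle [([0.4752, -0.4746, -0.0014], 0.8)]
pinpoint marker [([0.4447, 0.5532, 0.0025], 0.76), ([0.5689, 0.2926, 0.1101], 0.32)]
pinpoint clip_a [([0.5211, 0.5114, -0.0005], 0.54)]
```

View pics/w21.png

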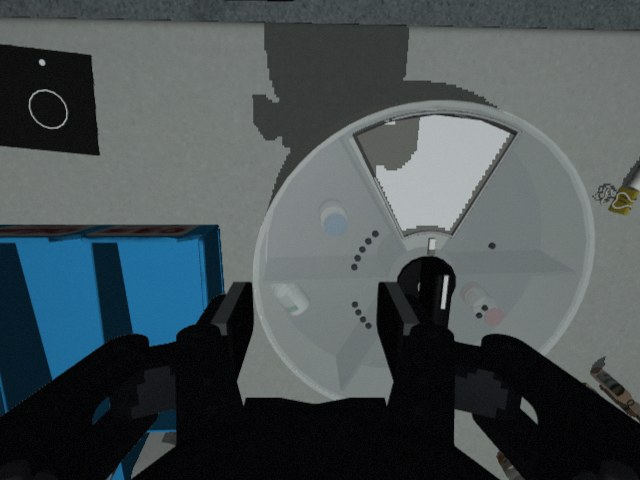

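View pics/end.png

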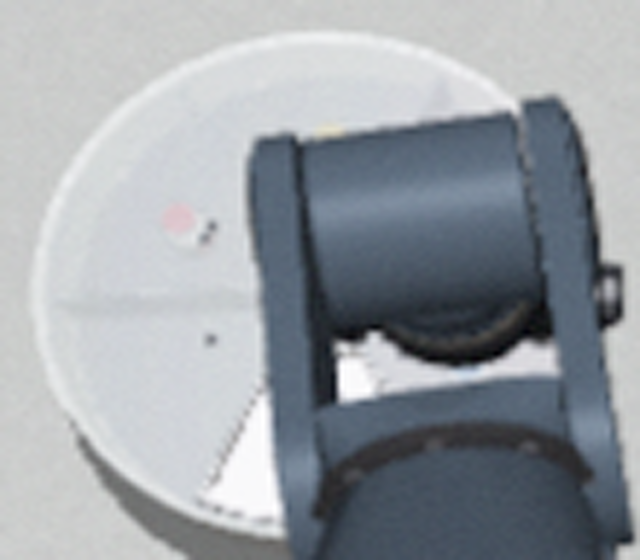

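```bash
python3 -c "
from h import *
st(); print(workorder.sign_off())"
```

```text
t 60.33 tcp [0.5144 0.1982 0.2173] q [-0.006  0.999  0.019  0.033] F [-0.2 -0.2  0.3] gap 0.606
the job is handed in; nothing more can be done
None
```

All four vials were on the mat, and each now stands in the compartment of its number. I loaded them in the order 4, 3, 2, 1, turning the knob one click at a time from position 5, where it started, down to closed. I signed off at about 60 s; sign-off gives no verdict.

**Last checks**
- **Turret:** the final wrist picture shows the white plug under the window and the nose pointing at its middle. The nose reads within about 0.07 rad of closed, which is within the networks' error.
- **Vials:** each vial read about 22–27 mm above the worktop after release, so below the cover. In the last pictures, vials 1, 2 and 4 show through the cover in their own compartments. Vial 3 is mostly hidden behind the gripper, with only a yellow cap edge visible. After its release a network reading put it standing in its compartment, and a later picture showed it there through the cover.
- **Other things:** the bottle, pen and clip were found within about 4 mm of their first readings.
- **Gripper:** it was clear of everything at hand-in, with contact force near zero.

**What went wrong on the way**
- The first grip on the knob was about 8 mm off, so I opened, moved and gripped again.
- The tool slowly tilted, by up to about 9°. I straightened it while holding the knob, and about 4° remained at the end.

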